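Lay the long keys head to tail in the rack

TASK

Take the two long square-bowed keys out of the beech stand one at a time and, keeping each pinched by its bow, press its tip on the bench to swing it from upright to level in the fingers. Lay each flat across both rails in an empty pair of notches of the rack, head to tail with the key already there (bows on the side away from that key's bow), and let go. Do not set a key down on the bench or drop it, and leave everything else, the short round-bowed keys included, where it is.

Things in the scene. Friction and masses are not known exactly. Their poses are not given: they have to be found in the camera images.
- table: laminated birch work surface, top at z = 0
- stand: fixed beechwood key stand, 56 (x) x 150 (y) x 40 mm high; origin under its centre. Slots at y = -51, -17, 17, 51 mm, 10 mm wide (y), from x = -8 to 16 mm, 34 mm deep (floor 6 mm above the bench). Two long square-bowed and two short round-bowed keys stand in them in any order, bow planes along the stand's x
- key_a: one of two alike LONG brass keys to move: 88 mm long, SQUARE bow 24 x 24 x 8 mm, shaft 10 (y) x 8 mm (x), 70 g. Origin: middle of the tip's end face; z runs up the shaft to the bow; bow plane y-z, its flat pinch sides face +-y; bit juts to y = +13 mm within 11 mm of the tip. Starts upright, tip down, loose in a slot. Pinched at 10 N it holds; a few N on its tip turn it
- key_b: one of two alike LONG brass keys to move: 88 mm long, SQUARE bow 24 x 24 x 8 mm, shaft 10 (y) x 8 mm (x), 70 g. Origin: middle of the tip's end face; z runs up the shaft to the bow; bow plane y-z, its flat pinch sides face +-y; bit juts to y = +13 mm within 11 mm of the tip. Starts upright, tip down, loose in a slot. Pinched at 10 N it holds; a few N on its tip turn it
- key_a_bow (a point): centre of key_a's bow, 76 mm from its tip; axes as the key's. When laid it is 42 mm from the rack's middle, to its -x
- key_a_mid (a point): point on key_a's shaft axis 34 mm from its tip, which belongs midway between the rails when laid; axes as the key's
- key_b_bow (a point): centre of key_b's bow, 76 mm from its tip; axes as the key's. When laid it is 42 mm from the rack's middle, to its -x
- key_b_mid (a point): point on key_b's shaft axis 34 mm from its tip, which belongs midway between the rails when laid; axes as the key's
- rack: fixed aluminium rack, 56 (x) x 150 (y) mm, origin under its centre. Rails along y at x = -18 and 18 mm, 8 mm thick, 40 mm high, with facing open notches 16 mm wide at y = -48, 0, 48 mm, floors 30 mm high. Keys lie flat along x across both rails, bow outside one rail, bit outside the other. The middle key's bow is on the +x side, so the new ones' go on -x
- notch_l (a point): empty notch place at the rack's y = +48 mm: midway between the rails, at notch floor height (30 mm above the bench); axes as the rack's
- notch_r (a point): empty notch place at the rack's y = -48 mm: midway between the rails, at notch floor height (30 mm above the bench); axes as the rack's
- laid_key: loose key like the two long ones, already lying flat in the rack's middle notches, bow centre 42 mm to the rack's +x; to be left alone. Origin under the middle of the key at notch floor height
- short_a: short brass key with a ROUND bow of 24 mm diameter, 8 mm thick, 74 mm long overall, upright in the stand; to be left alone. Origin at its tip, z up to the bow
- short_b: the other short round-bowed key, same as short_a; to be left alone
- lock_module: matte black suitcase lock module with three dials, fixed, 60 (x) x 95 (y) x 36 mm high; origin under its centre
- latch: loose polished steel spring latch, 55 (x) x 25 (y) x 32 mm high; origin under its centre; leave alone
- hinge: loose pewter hinge leaf with knuckle, 48 (x) x 38 (y) x 19 mm high; origin under its centre; leave alone
- tin: loose round green enamel screw tin, 57 mm diameter, 38 mm high; origin under its centre; leave alone
- driver: loose screwdriver lying on the bench towards the back, 160 mm long along its x, 30 mm thick at most; origin near its middle; leave alone
Mind the look-alikes: they are no part of the job. Leave any purple look-alike of the key_b alone. Leave any green look-alike of the key_a alone.

How it is judged (in metres and radians):
On the way, in this order (a step that is already met when the one before it is completed fails the run):
1. a long key, pinched in the fingers and tilted 40 to 77 degrees from upright, bears with its tip on the bench (((contact force between key_a and table above 0.2 N and contact force between key_a and the fingers above 0.5 N and angle between key_a's own z axis and vertical between 0.7 and 1.35 rad) or (contact force between key_b and table above 0.2 N and contact force between key_b and the fingers above 0.5 N and angle between key_b's own z axis and vertical between 0.7 and 1.35 rad))), for 0.1 s.
2. that key lies released in an empty pair of notches, flat, bow on the rack's -x side ((((x of key_a_mid in the frame of notch_l between -0.011 and 0.011 m and y of key_a_mid in the frame of notch_l between -0.007 and 0.007 m and z of key_a_mid in the frame of notch_l between 0 and 0.0075 m and angle between the z axis of key_a and the x axis of rack, either way round below 0.22 rad and angle between the x axis of key_a and the z axis of rack, either way round below 0.2 rad and x of key_a_bow in the frame of rack below -0.025 m and contact force between key_a and the fingers below 0.05 N and linear speed of key_a below 0.03 m/s) or (x of key_a_mid in the frame of notch_r between -0.011 and 0.011 m and y of key_a_mid in the frame of notch_r between -0.007 and 0.007 m and z of key_a_mid in the frame of notch_r between 0 and 0.0075 m and angle between the z axis of key_a and the x axis of rack, either way round below 0.22 rad and angle between the x axis of key_a and the z axis of rack, either way round below 0.2 rad and x of key_a_bow in the frame of rack below -0.025 m and contact force between key_a and the fingers below 0.05 N and linear speed of key_a below 0.03 m/s)) or ((x of key_b_mid in the frame of notch_l between -0.011 and 0.011 m and y of key_b_mid in the frame of notch_l between -0.007 and 0.007 m and z of key_b_mid in the frame of notch_l between 0 and 0.0075 m and angle between the z axis of key_b and the x axis of rack, either way round below 0.22 rad and angle between the x axis of key_b and the z axis of rack, either way round below 0.2 rad and x of key_b_bow in the frame of rack below -0.025 m and contact force between key_b and the fingers below 0.05 N and linear speed of key_b below 0.03 m/s) or (x of key_b_mid in the frame of notch_r between -0.011 and 0.011 m and y of key_b_mid in the frame of notch_r between -0.007 and 0.007 m and z of key_b_mid in the frame of notch_r between 0 and 0.0075 m and angle between the z axis of key_b and the x axis of rack, either way round below 0.22 rad and angle between the x axis of key_b and the z axis of rack, either way round below 0.2 rad and x of key_b_bow in the frame of rack below -0.025 m and contact force between key_b and the fingers below 0.05 N and linear speed of key_b below 0.03 m/s)))), for 0.2 s.
3. with one key laid, the other is pivoted on the bench in the same way (((((x of key_a_mid in the frame of notch_l between -0.011 and 0.011 m and y of key_a_mid in the frame of notch_l between -0.007 and 0.007 m and z of key_a_mid in the frame of notch_l between 0 and 0.0075 m and angle between the z axis of key_a and the x axis of rack, either way round below 0.22 rad and angle between the x axis of key_a and the z axis of rack, either way round below 0.2 rad and x of key_a_bow in the frame of rack below -0.025 m and contact force between key_a and the fingers below 0.05 N and linear speed of key_a below 0.03 m/s) or (x of key_a_mid in the frame of notch_r between -0.011 and 0.011 m and y of key_a_mid in the frame of notch_r between -0.007 and 0.007 m and z of key_a_mid in the frame of notch_r between 0 and 0.0075 m and angle between the z axis of key_a and the x axis of rack, either way round below 0.22 rad and angle between the x axis of key_a and the z axis of rack, either way round below 0.2 rad and x of key_a_bow in the frame of rack below -0.025 m and contact force between key_a and the fingers below 0.05 N and linear speed of key_a below 0.03 m/s)) and (contact force between key_b and table above 0.2 N and contact force between key_b and the fingers above 0.5 N and angle between key_b's own z axis and vertical between 0.7 and 1.35 rad)) or (((x of key_b_mid in the frame of notch_l between -0.011 and 0.011 m and y of key_b_mid in the frame of notch_l between -0.007 and 0.007 m and z of key_b_mid in the frame of notch_l between 0 and 0.0075 m and angle between the z axis of key_b and the x axis of rack, either way round below 0.22 rad and angle between the x axis of key_b and the z axis of rack, either way round below 0.2 rad and x of key_b_bow in the frame of rack below -0.025 m and contact force between key_b and the fingers below 0.05 N and linear speed of key_b below 0.03 m/s) or (x of key_b_mid in the frame of notch_r between -0.011 and 0.011 m and y of key_b_mid in the frame of notch_r between -0.007 and 0.007 m and z of key_b_mid in the frame of notch_r between 0 and 0.0075 m and angle between the z axis of key_b and the x axis of rack, either way round below 0.22 rad and angle between the x axis of key_b and the z axis of rack, either way round below 0.2 rad and x of key_b_bow in the frame of rack below -0.025 m and contact force between key_b and the fingers below 0.05 N and linear speed of key_b below 0.03 m/s)) and (contact force between key_a and table above 0.2 N and contact force between key_a and the fingers above 0.5 N and angle between key_a's own z axis and vertical between 0.7 and 1.35 rad)))), for 0.1 s.
At the end, for the whole second after the job is handed in: Each outer notch pair holds one long key, released, at rest: flat and along the rack's x (0.2 rad), shaft axis 0 to 7.5 mm above the notch floor, mid within 11 mm along and 7 mm across of the notch place, bow on the rack's -x side, opposite to the middle key's bow ((((x of key_a_mid in the frame of notch_l between -0.011 and 0.011 m and y of key_a_mid in the frame of notch_l between -0.007 and 0.007 m and z of key_a_mid in the frame of notch_l between 0 and 0.0075 m and angle between the z axis of key_a and the x axis of rack, either way round below 0.22 rad and angle between the x axis of key_a and the z axis of rack, either way round below 0.2 rad and x of key_a_bow in the frame of rack below -0.025 m and contact force between key_a and the fingers below 0.05 N and linear speed of key_a below 0.03 m/s) and (x of key_b_mid in the frame of notch_r between -0.011 and 0.011 m and y of key_b_mid in the frame of notch_r between -0.007 and 0.007 m and z of key_b_mid in the frame of notch_r between 0 and 0.0075 m and angle between the z axis of key_b and the x axis of rack, either way round below 0.22 rad and angle between the x axis of key_b and the z axis of rack, either way round below 0.2 rad and x of key_b_bow in the frame of rack below -0.025 m and contact force between key_b and the fingers below 0.05 N and linear speed of key_b below 0.03 m/s)) or ((x of key_a_mid in the frame of notch_r between -0.011 and 0.011 m and y of key_a_mid in the frame of notch_r between -0.007 and 0.007 m and z of key_a_mid in the frame of notch_r between 0 and 0.0075 m and angle between the z axis of key_a and the x axis of rack, either way round below 0.22 rad and angle between the x axis of key_a and the z axis of rack, either way round below 0.2 rad and x of key_a_bow in the frame of rack below -0.025 m and contact force between key_a and the fingers below 0.05 N and linear speed of key_a below 0.03 m/s) and (x of key_b_mid in the frame of notch_l between -0.011 and 0.011 m and y of key_b_mid in the frame of notch_l between -0.007 and 0.007 m and z of key_b_mid in the frame of notch_l between 0 and 0.0075 m and angle between the z axis of key_b and the x axis of rack, either way round below 0.22 rad and angle between the x axis of key_b and the z axis of rack, either way round below 0.2 rad and x of key_b_bow in the frame of rack below -0.025 m and contact force between key_b and the fingers below 0.05 N and linear speed of key_b below 0.03 m/s)))); the robot touches nothing.
It fails at once if latch, hinge or screw tin moved more than 15 mm, or screwdriver more than 20 mm (distance of any of latch, hinge, tin from where it was at the start of the episode above 0.015 m or distance of driver from where it was at the start of the episode above 0.02 m).
It fails at once if the key already in the rack moved more than 12 mm, or a short key more than 15 mm, or a short key tipped (distance of laid_key from where it was at the start of the episode above 0.012 m or distance of any of short_a, short_b from where it was at the start of the episode above 0.015 m or angle between any of short_a, short_b's own z axis and vertical above 0.25 rad).
It fails at once if a long key is let go on the bench ((contact force between key_a and table above 0.1 N and contact force between key_a and the fingers below 0.01 N) or (contact force between key_b and table above 0.1 N and contact force between key_b and the fingers below 0.01 N)).
It fails at once if a long key is dropped ((linear speed of key_a above 0.5 m/s and contact force between key_a and the fingers below 0.01 N) or (linear speed of key_b above 0.5 m/s and contact force between key_b and the fingers below 0.01 N)).
It also fails if it takes over 72 s, if anything falls off the work surface, if the arm or the gripper's body presses on something with over 40 N, if the wrist force passes 120 N, or if a joint passes its speed limit or range.

ROBOT

A 6-joint arm with a two-finger parallel gripper is mounted at the origin on the work surface. World frame = base frame: x ahead of the robot, y to its left, z up, the work surface at z = 0. Lengths are in m, angles in degrees, forces in N, time in s.
With the tool pointing down it reaches from about 0.25 to 0.8 m from the base axis. Payload 8.5 kg.
Tool frame: the origin (TCP) lies midway between the tips of the shut fingers; the grasp point (between the pads) lies 19 mm behind it (r.pinch_z is the distance from the TCP to the grasp point, in m); z points along the fingers, y is the line along which they close (so a half turn about z gives the same grasp; the last joint's range is limited). The gripper opens to 85 mm and grips with 20 to 120 N. Pads are 22 mm wide; open, the fingers measure 114 mm over their backs; the gripper's body (76 mm by 85 mm) begins 54 mm behind the grasp point. The pads swing forward as they close: fully open they stand 13 mm farther back than shut.
Start: joints at [-75, 13.648, -0.773, 75.585, 0, 90], TCP at [0.136, -0.507, 0.206] pointing down, gripper open.
Joint ranges: [-152.45, 152.45], [-59.26, 108.67], [-65.41, 83.53], [-104.44, 129.93], [-82.83, 76.93], [-180, 180]. Speed limits (degrees/s): [127.2, 127.2, 159.86, 180, 180, 180].

INTERFACE

Orientations are given as [roll, pitch, yaw] about the fixed x, y, z axes, in that order (R = Rz(yaw) Ry(pitch) Rx(roll)).
In Python, from plant import r, cams, nets gives the robot as it stands.
- The arm moves only by the tool jog_arm, never from a script. Its arguments are lists of equal length, an entry for each row: "linear": the shift along the tool's x, y, z in cm, a list of three; "twist": the turn about the tool's z in rad; "gripper": the finger opening in cm, from 0 to 8.54. In form: {"linear": [[x, y, z], ...], "twist": [twist, ...], "gripper": [gripper, ...]}. A call has 1 to 8 rows; each row shifts and turns the commanded pose from where the row before left it, along the tool's axes as they then stand; what a row does not reach is not made up. A row lasts 1/12 s, in which the tool goes at most 41.7 mm and 7.16 degrees, less where a joint would pass 70% of its speed; a pose out of reach is approached as far as the arm can. A call with a gripper value outside its range is refused whole. The fingers move at their own pace and stop on an object; "squeeze" is the grip in N (left out, the last holds). Time passes only in rows, so rows that do not move let the fingers close. It gives the time, the measured TCP pose, the force, the opening and the grip force at its end, in the units of the state.
- r.state(): the state, without advancing time (a new reading comes with each control period).
- cams.get_image(name): name is "side" or "top"; returns the picture (420x560x3 uint8, red, green, blue); there is no depth.
- cams.camera_params(name): a dict with "intrinsics" (3x3 intrinsics, pixels), "extrinsics" (4x4, takes a point from world to camera coordinates). Camera axes: x right, y up, looking along -z (the intrinsics and any distortion apply to the point x, -y, -z); pixel columns grow to the right and rows downward; lengths in m; the calibration is good to about 2 mm. A picture is of the moment at which its call begins. camera_params takes no time and is no camera call.
- r.finish_job(): hands the job in; it is judged then, once.
Trained networks look in the newest picture that a camera, given by its name, has taken for a name from the list of things; names that differ only in an ending like _2 or _b are one class to them, and where a whole thing is asked for, a point or a joint stands for the part that bears it (a point fixed in the world has none). Each returns a list of dicts, best first, with "confidence" (0 to 1); they miss things now and then, are a little off and sometimes report something else, mostly with a low value. They report only what shows in the picture. A call takes as long as a camera call. They do not tell look-alikes from the thing itself.
- nets.masks_of(thing, camera): "region" (420x560 bool, what is visible of it).
- nets.landmark_of(thing, camera): "location" ([x, y, z] in m, in the coordinates of the camera as it stood for that picture, good to about 4 mm: a listed point, or the origin of a listed thing).
The state is a dict: "time": time; "joints": joint angles; "qvel": joint speeds; "joint_efforts": joint torques, N m; "ee_pos": TCP position; "tcp_rot": TCP orientation; "force": force on the tool from outside, world axes, zero at the start; "ft_torque": the same for the moment, N m; "opening": finger opening in m; "grasp_force": force on a finger pad.
Only numpy, scipy, OpenCV 4.12 (cv2) and the standard library are available. Lean on these libraries where they do the work, as an engineer would, in place of code of your own. Each camera call takes 0.05 s, during which the arm holds its last target. There are 200 camera calls.

## Working session

There is one attempt and no reset: what is moved stays moved. The work goes in short steps, Python scripts to look and compute and a tool call to move; the robot and the scene stay as the last step left them, time stands still between calls to the robot, and variables do not carry over. Pictures are saved under pics/ and viewed, at most 10 in all, crops included, and the job is handed in when it is done.

Besides the shell and the picture viewer there is one more tool, called after ">>>" by a JSON object that holds its "fn" and its "kwargs". jog_arm: Moves the arm, as the interface text tells. Its arguments: {"type":"object","properties":{"linear":{"type":"array"},"twist":{"type":"array"},"gripper":{"type":"array"},"squeeze":{"type":"number"}},"required":["linear","twist","gripper"]}

```bash
ls; mkdir -p pics
cat > h.py <<'E'
import numpy as np, cv2
from plant import r,cams,nets
def P(n):
    c=cams.camera_params(n); return np.array(c["intrinsics"]),np.array(c["extrinsics"])
def toW(n,p):
    K,E=P(n); return (np.linalg.inv(E)@np.r_[p,1])[:3]
def pix(n,w):
    K,E=P(n); c=(E@np.r_[w,1])[:3]; q=K@np.array([c[0],-c[1],-c[2]]); return q[:2]/q[2]
def ray(n,uv,z):
    K,E=P(n); d=np.linalg.inv(K)@np.r_[uv,1]; d=np.array([d[0],-d[1],-d[2]]); Ei=np.linalg.inv(E)
    o=Ei[:3,3]; d=Ei[:3,:3]@d; return o+d*(z-o[2])/d[2]
def lm(t,n,k=4):
    return [(round(x["confidence"],2),np.round(toW(n,x["location"]),4).tolist()) for x in nets.landmark_of(t,n)[:k]]
def save(n,f):
    im=cams.get_image(n); cv2.imwrite("pics/"+f,im[:,:,::-1]); return im
E
python3 - <<'E'
from h import *
a=save("side","s0.png"); b=save("top","t0.png")
for n in("top","side"):
  K,E=P(n); print(n,np.linalg.inv(E)[:3,3],K[0,0])
  for t in("stand","key_a","key_a_bow","short_a","rack","notch_l","notch_r","laid_key"): print(n,t,lm(t,n))
print(r.state()["time"],r.pinch_z)
E
```

```text
pics
top [ 0.45676776 -0.00117947  1.07234772] 416.7811297974603
top stand [(0.82, [0.5322, 0.2321, -0.0025])]
top key_a [(0.56, [0.5063, -0.2502, 0.0304]), (0.53, [0.5314, 0.2481, 0.0065]), (0.5, [0.4351, 0.3006, -0.0013]), (0.44, [0.5233, 0.2827, 0.0049])]
top key_a_bow [(0.61, [0.6303, 0.2767, 0.0784]), (0.5, [0.5279, 0.2476, 0.0847])]
top short_a [(0.6, [0.4444, 0.0, -0.0003]), (0.5, [0.5408, 0.2176, 0.0104]), (0.38, [0.5484, 0.1797, 0.0067])]
top rack []
top notch_l [(0.79, [0.5066, -0.2521, 0.0288]), (0.65, [0.5756, -0.1866, 0.0309])]
top notch_r [(0.79, [0.5066, -0.2521, 0.0288]), (0.65, [0.5756, -0.1866, 0.0309])]
top laid_key [(0.76, [0.5395, -0.2199, 0.0325])]
side [0.27011886 0.52628739 0.57495378] 418.7769552996126
side stand [(0.83, [0.533, 0.237, -0.0056]), (0.46, [0.5446, 0.1881, 0.0085]), (0.2, [0.5005, -0.2476, 0.0321])]
side key_a [(0.93, [0.4286, 0.3079, 0.0003]), (0.91, [0.5302, 0.2498, 0.0058]), (0.83, [0.6285, 0.278, 0.0035]), (0.67, [0.5211, 0.2834, 0.0042])]
side key_a_bow [(0.9, [0.6296, 0.2761, 0.0748]), (0.72, [0.5352, 0.249, 0.0845])]
side short_a [(0.77, [0.5366, 0.2182, 0.0042]), (0.57, [0.5498, 0.186, 0.0098])]
side rack [(0.71, [0.5377, -0.217, -0.0032]), (0.69, [0.5399, -0.2163, 0.0263])]
side notch_l [(0.6, [0.5051, -0.2482, 0.0309]), (0.6, [0.5388, -0.2129, -0.0007]), (0.57, [0.5725, -0.18, 0.0345])]
side notch_r [(0.6, [0.5051, -0.2482, 0.0309]), (0.6, [0.5388, -0.2129, -0.0007]), (0.57, [0.5725, -0.18, 0.0345])]
side laid_key [(0.63, [0.538, -0.2179, 0.0309])]
0.9 0.0187
```

View pics/t0.png

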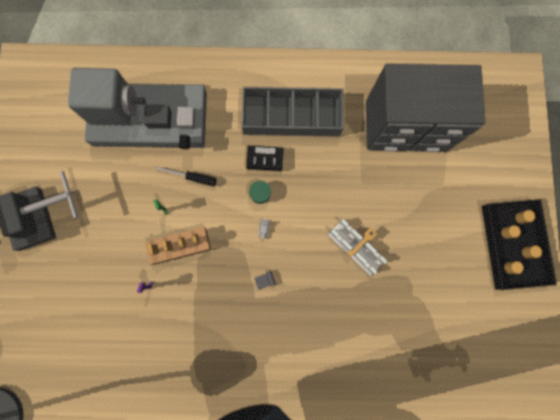

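View pics/s0.png

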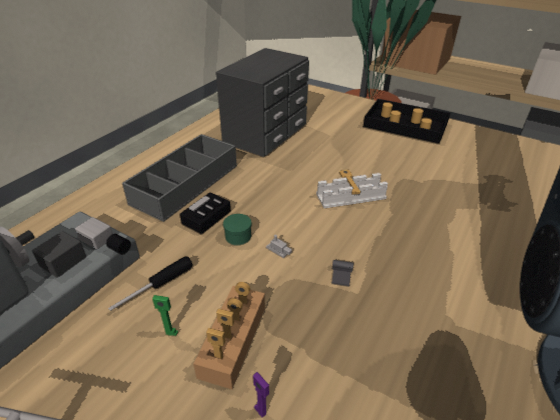

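The top view shows the stand near (178,245) and the rack near (357,247), with the middle key's bow towards the upper right at (370,233). Purple and green look-alikes stand either side of the stand. Next I'll zoom in on the stand and rack.

Run:
```python
from h import *
s=cv2.imread("pics/s0.png"); t=cv2.imread("pics/t0.png")
A=cv2.resize(s[275:390,180:280],(400,460),interpolation=cv2.INTER_CUBIC)
B=cv2.resize(t[210:285,140:215],(400,400),interpolation=cv2.INTER_CUBIC)
B=cv2.copyMakeBorder(B,0,60,0,0,cv2.BORDER_CONSTANT); cv2.imwrite("pics/c0.png",np.hstack([A,B]))
st=r.state(); print(st["ee_pos"],st["tcp_rot"],st["joints"])
for t_,uv,z in(("latch",(265,230),.0),("hinge",(265,280),0),("tin",(260,192),.02)): print(t_,ray("top",uv,z))
for t_ in("latch","hinge","tin"): print(t_,lm(t_,"top",2))
for n in("top","side"):
  for m in nets.masks_of("stand",n)[:1]:
    rg=m["region"].astype(np.uint8); print(n,cv2.minAreaRect(cv2.findNonZero(rg)))
  if n=="top":
    q=cv2.boxPoints(cv2.minAreaRect(cv2.findNonZero(rg))); print([ray(n,u,.04)[:2].round(4) for u in q])
```

```text
[ 0.13586352 -0.50702173  0.20616906] [-1.79988478e+02  1.04164711e-03  1.50011994e+01] [-7.49985548e+01  1.36481857e+01 -7.74100527e-01  7.55892354e+01
 -1.04159767e-03  9.00002460e+01]
latch [0.58006034 0.0147471  0.        ]
hinge [0.45226648 0.01278169 0.        ]
tin [0.67597997 0.02882777 0.02      ]
latch [(0.7, [0.5848, 0.018, -0.0003])]
hinge [(0.77, [0.4509, 0.0169, -0.0034]), (0.45, [0.5054, -0.2495, 0.0327])]
tin [(0.81, [0.6741, 0.0321, 0.0023]), (0.72, [0.5864, 0.0175, -0.0018])]
top ((177.875732421875, 244.7530975341797), (25.889057159423828, 62.30274200439453), 76.67547607421875)
[array([0.5485, 0.3112]), array([0.5861, 0.1631]), array([0.5237, 0.1461]), array([0.4868, 0.293 ])]
side ((228.77960205078125, 335.7052917480469), (45.56216049194336, 103.45092010498047), 22.2490234375)
```

View pics/c0.png

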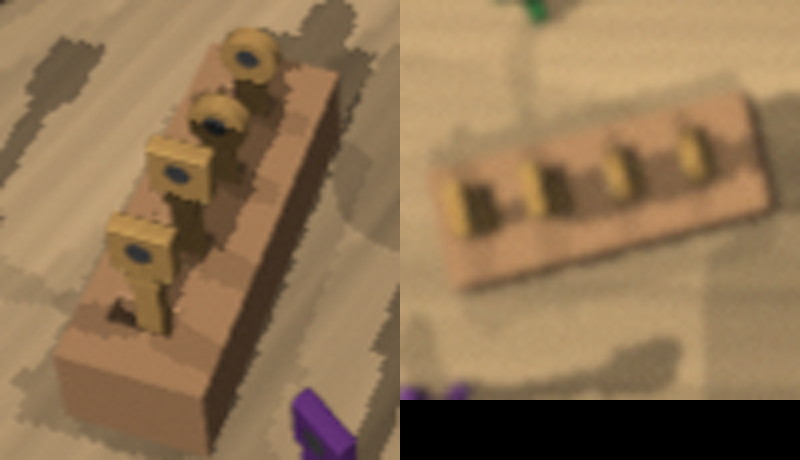

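```bash
cat >> h.py <<'E'
def go(tgt,yaw,n,start=None):
    st=r.state(); p=np.array(st["ee_pos"]) if start is None else np.array(start[:3]); y0=st["tcp_rot"][2] if start is None else start[3]
    dy=(yaw-y0+180)%360-180; out=[]
    for k in range(n):
        th=np.radians(y0+dy*k/n); d=(np.array(tgt)-p)*100/n
        c,s=np.cos(th),np.sin(th)
        out.append([round(float(v),2) for v in (c*d[0]+s*d[1],s*d[0]-c*d[1],-d[2])])
    print("twist/row rad",round(float(-np.radians(dy/n)),4)); print(out)
E
python3 - <<'E'
from h import *
for uv in((150.7,248.8),(166.25,245.25)): print(ray("top",uv,.09))
print(lm("key_b_bow","side"))
# stand edges
print(np.degrees(np.arctan2(.148,-.0372))-90)
go([.528,.25,.16],104.5,28)
E
```

```text
[0.52197981 0.28046834 0.09      ]
[0.53073914 0.24460865 0.09      ]
[(0.6, [0.5227, 0.2847, 0.0826]), (0.6, [0.4343, 0.3013, 0.0746]), (0.16, [0.5286, 0.2514, 0.0067])]
14.109092480816912
twist/row rad -0.0558
[[2.05, -2.25, 0.16], [2.17, -2.13, 0.16], [2.29, -2.01, 0.16], [2.4, -1.88, 0.16], [2.5, -1.74, 0.16], [2.59, -1.6, 0.16], [2.68, -1.45, 0.16], [2.75, -1.3, 0.16], [2.82, -1.14, 0.16], [2.88, -0.98, 0.16], [2.93, -0.82, 0.16], [2.97, -0.66, 0.16], [3.01, -0.49, 0.16], [3.03, -0.32, 0.16], [3.04, -0.15, 0.16], [3.04, 0.02, 0.16], [3.04, 0.19, 0.16], [3.02, 0.36, 0.16], [3.0, 0.52, 0.16], [2.97, 0.69, 0.16], [2.92, 0.86, 0.16], [2.87, 1.02, 0.16], [2.81, 1.18, 0.16], [2.74, 1.33, 0.16], [2.66, 1.48, 0.16], [2.57, 1.63, 0.16], [2.48, 1.77, 0.16], [2.38, 1.9, 0.16]]
```

>>> {"fn": "jog_arm", "kwargs": {"linear": [[2.1,-2.2,0],[2.2,-2.1,0],[2.3,-2,0],[2.4,-1.9,0],[2.5,-1.7,0],[2.6,-1.6,0],[2.7,-1.4,0],[2.8,-1.3,0]], "twist": [-0.056,-0.056,-0.056,-0.056,-0.056,-0.056,-0.056,-0.056], "gripper": [5,5,5,5,5,5,5,5], "squeeze": 20}}

```text
time: 1.87
ee_pos: [0.2501, -0.2901, 0.2063]
tcp_rot: [180.0, -0.0, 40.8]
force: [0.0, 0.1, 0.3]
opening: 0.0502
grasp_force: 0.0
```

>>> {"fn": "jog_arm", "kwargs": {"linear": [[2.8,-1.1,0],[2.9,-1,0],[2.9,-0.8,0],[3,-0.7,0],[3,-0.5,0],[3,-0.3,0],[3,-0.2,0],[3,0,0]], "twist": [-0.056,-0.056,-0.056,-0.056,-0.056,-0.056,-0.056,-0.056], "gripper": [5,5,5,5,5,5,5,5]}}

```text
time: 2.53
ee_pos: [0.3605, -0.0742, 0.2065]
tcp_rot: [180.0, -0.0, 66.5]
force: [1.8, -0.9, 0.7]
opening: 0.05
grasp_force: 0.0
```

>>> {"fn": "jog_arm", "kwargs": {"linear": [[3,0.2,0],[3,0.4,0],[3,0.5,0],[3,0.7,0],[2.9,0.9,0],[2.9,1,0],[2.8,1.2,0],[2.7,1.3,0]], "twist": [-0.056,-0.056,-0.056,-0.056,-0.056,-0.056,-0.056,-0.056], "gripper": [5,5,5,5,5,5,5,5]}}

```text
time: 3.2
ee_pos: [0.4722, 0.1419, 0.2063]
tcp_rot: [180.0, -0.0, 92.2]
force: [0.3, -0.3, 0.4]
opening: 0.0503
grasp_force: 0.0
```

>>> {"fn": "jog_arm", "kwargs": {"linear": [[2.7,1.5,0.5],[2.6,1.6,0.5],[2.5,1.8,0.5],[2.4,1.9,0.5],[0,0,1],[0,0,1]], "twist": [-0.056,-0.056,-0.056,-0.056,0,0], "gripper": [5,5,5,5,5,5]}}

```text
time: 3.7
ee_pos: [0.5275, 0.251, 0.1651]
tcp_rot: [-180.0, 0.0, 104.9]
force: [0.1, -0.6, 0.9]
opening: 0.0502
grasp_force: 0.0
```

Run:
```python
from h import *
st=r.state(); print(st["time"],st["ee_pos"],st["tcp_rot"],st["joints"],st["opening"])
a=save("side","s1.png"); c=a[210:400,130:330]; cv2.imwrite("pics/c1.png",cv2.resize(c,(630,600))[:,:,::-1])
print(lm("key_a_bow","side"),lm("key_b","side"))
p=np.array(st["ee_pos"]); print(pix("side",p),pix("side",p-[0,0,.1]))
go([.5215,.283,.068],104.4,8)
```

```text
3.7 [0.52751864 0.25103959 0.16511937] [-1.79980185e+02  1.09590509e-03  1.04931936e+02] [2.54477557e+01 2.03594343e+01 2.76645220e+00 7.24267004e+01
 2.53893300e-03 1.00515819e+02] 0.05017179182783544
[(0.93, [0.5346, 0.2497, 0.0849]), (0.93, [0.6286, 0.2756, 0.0766])] [(0.97, [0.4291, 0.3045, 0.0015]), (0.91, [0.5236, 0.2843, 0.0055]), (0.85, [0.5286, 0.2514, 0.0034]), (0.59, [0.628, 0.2774, 0.0041])]
[221.54281381 278.30809626] [226.95378783 325.16965128]
twist/row rad 0.0008
[[0.43, 0.05, 1.22], [0.43, 0.05, 1.22], [0.43, 0.05, 1.22], [0.43, 0.05, 1.22], [0.43, 0.05, 1.22], [0.43, 0.05, 1.22], [0.43, 0.05, 1.22], [0.43, 0.05, 1.22]]
```

View pics/c1.png

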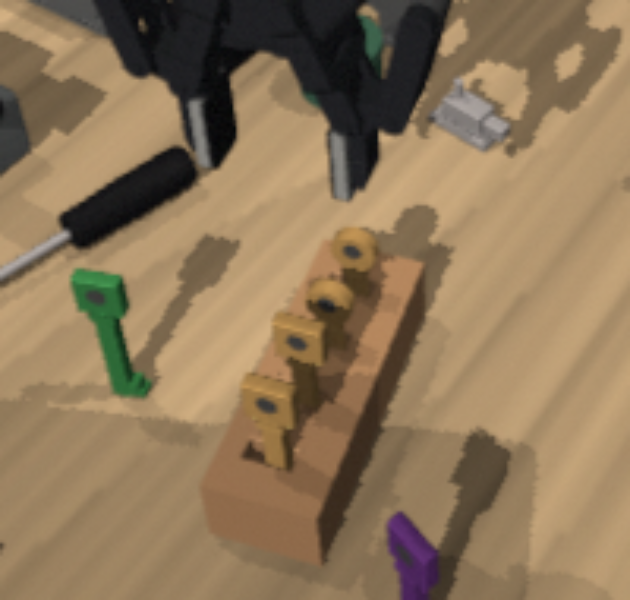

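The two near keys, at crop (268,403) and (298,342), have square bows, and the gripper hangs above the stand. I'll grasp the outer key first.

>>> {"fn": "jog_arm", "kwargs": {"linear": [[1.1,0.1,0],[1.1,0.1,0.5],[1.1,0.1,1],[0,0,1.5],[0,0,1.7],[0,0,1.7],[0,0,1.7],[0,0,1.6]], "twist": [0.01,0,0,0,0,0,0,0], "gripper": [5,5,5,5,5,5,5,5]}}

```text
time: 4.52
ee_pos: [0.5213, 0.2826, 0.0679]
tcp_rot: [-180.0, -0.0, 104.3]
force: [0.1, -0.1, 0.5]
opening: 0.0503
grasp_force: 0.0
```

>>> {"fn": "jog_arm", "kwargs": {"linear": [[0,0,0],[0,0,0],[0,0,0],[0,0,0],[0,0,0],[0,0,0]], "twist": [0,0,0,0,0,0], "gripper": [3,2,1.5,1.5,1.5,1.5], "squeeze": 20}}

```text
time: 5.02
ee_pos: [0.5223, 0.2828, 0.0701]
tcp_rot: [179.9, -0.0, 104.3]
force: [-0.7, 0.6, 0.3]
opening: 0.015
grasp_force: 0.0
```

Run:
```python
from h import *
st=r.state(); print(st["time"],st["ee_pos"],st["tcp_rot"],st["opening"],st["grasp_force"])
a=save("side","s2.png"); c=a[270:400,180:300]; cv2.imwrite("pics/c2.png",cv2.resize(c,(550,600),interpolation=cv2.INTER_CUBIC)[:,:,::-1])
```

```text
5.0167 [0.52229508 0.28275924 0.0700526 ] [ 1.79926107e+02 -2.52978287e-02  1.04268656e+02] 0.01501965886824609 0.0
```

View pics/c2.png

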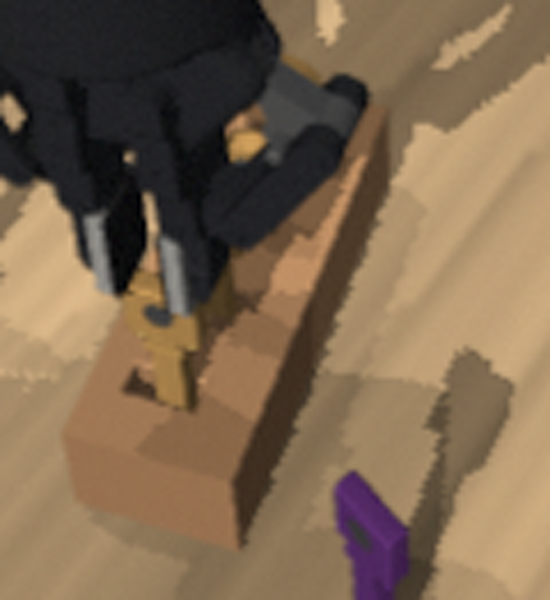

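Run:
```python
from h import *
st=r.state(); p=np.array(st["ee_pos"]); print(p, pix("side",p))
ty=np.array([np.sin(np.radians(104.3)),-np.cos(np.radians(104.3)),0]); tx=np.array([-ty[1],ty[0],0])
for a in(-1,1):
  for b in(-1,1): print(a,b,pix("side",p+a*.0075*ty+b*.011*tx))
for z in(.07,.082,.094): print(z,ray("side",(214.9,337),z))
for n in("side","top"):
  cams.get_image(n); print(n,lm("key_a_bow",n),lm("key_b",n)); 
for h in ((.522,.283,.082),(.522,.283,.094),(.522,.283,.040)): print(h,pix("side",h))
```

```text
[0.52224641 0.28269443 0.06990552] [215.72558743 340.93835469]
-1 -1 [223.9079791 335.9067024]
-1 1 [217.39278742 349.08154442]
1 -1 [214.11455189 333.0694918 ]
1 1 [207.35999161 346.08266593]
0.07 [0.52717593 0.2783849  0.07      ]
0.082 [0.52106708 0.28427619 0.082     ]
0.094 [0.51495823 0.29016748 0.094     ]
side [(0.94, [0.6292, 0.2784, 0.0767])] [(0.81, [0.6316, 0.2748, 0.0021]), (0.76, [0.5218, 0.2843, 0.0042]), (0.58, [0.4326, 0.3054, -0.0001]), (0.55, [0.5278, 0.2517, 0.0047])]
top [(0.6, [0.6306, 0.2751, 0.0756]), (0.56, [0.524, 0.2461, 0.0855])] [(0.64, [0.431, 0.3009, -0.0024]), (0.55, [0.5338, 0.2483, 0.008]), (0.43, [0.6307, 0.2738, 0.0024]), (0.41, [0.5215, 0.2841, 0.0037])]
(0.522, 0.283, 0.082) [214.95585814 336.00745773]
(0.522, 0.283, 0.094) [214.17155332 330.73603202]
(0.522, 0.283, 0.04) [217.54639882 353.41885487]
```

>>> {"fn": "jog_arm", "kwargs": {"linear": [[0,0,0],[0,0,0],[0,0,0],[0,0,0.4],[0,0,0.5],[0,0,0.5],[0,0,0]], "twist": [0,0,0,0,0,0,0], "gripper": [5,5,5,5,5,5,5]}}

```text
time: 5.95
ee_pos: [0.5211, 0.2821, 0.0538]
tcp_rot: [-179.9, 0.0, 104.3]
force: [0.0, -0.2, -0.8]
opening: 0.0499
grasp_force: 0.0
```

>>> {"fn": "jog_arm", "kwargs": {"linear": [[0,0,0],[0,0,0],[0,0,0],[0,0,0],[0,0,0],[0,0,0]], "twist": [0,0,0,0,0,0], "gripper": [3,2.2,2.2,2.2,2.2,2.2], "squeeze": 20}}

```text
time: 6.45
ee_pos: [0.5219, 0.2825, 0.0553]
tcp_rot: [180.0, -0.0, 104.3]
force: [0.7, 0.6, -0.0]
opening: 0.0231
grasp_force: 20.3
```

Run:
```python
from h import *
st=r.state(); print(st["time"],st["ee_pos"],st["force"],st["opening"],st["grasp_force"])
a=save("side","s3.png"); b=save("top","t3.png")
c=cv2.resize(a[270:400,180:300],(400,433),interpolation=cv2.INTER_CUBIC); d=cv2.resize(b[200:290,140:215],(400,480),interpolation=cv2.INTER_CUBIC)
c=cv2.copyMakeBorder(c,0,47,0,0,cv2.BORDER_CONSTANT)
cv2.imwrite("pics/c3.png",np.hstack([c,d])[:,:,::-1])
```

```text
6.45 [0.52190239 0.28251413 0.05530774] [ 0.70141422  0.56062947 -0.01154359] 0.02311688626639345 20.258653163909912
```

View pics/c3.png

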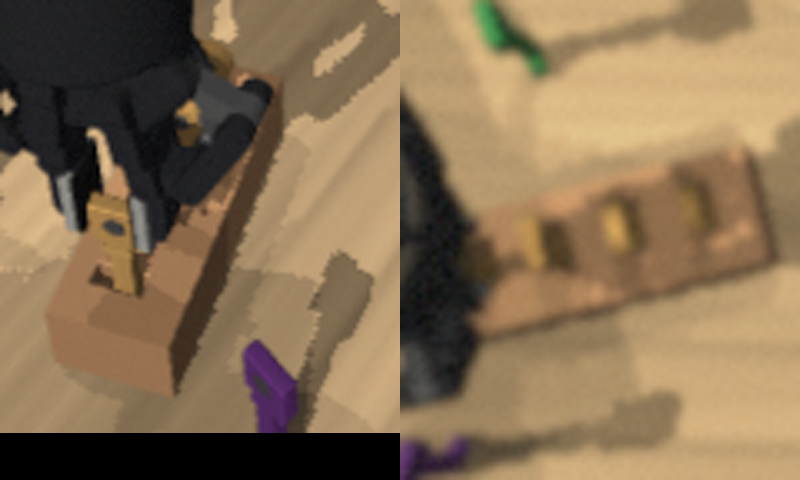

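Grip confirmed (23 mm opening, 20 N). In the left crop the bow sits between the fingers at (110,220), and it is about 27 mm above the TCP. I'll lift it.

>>> {"fn": "jog_arm", "kwargs": {"linear": [[0,0,-1],[0,0,-2],[0,0,-2.5],[0,0,-2.5],[0,0,-2.5],[0,0,-2.5],[0,0,-1],[0,0,0]], "twist": [0,0,0,0,0,0,0,0], "gripper": [2.2,2.2,2.2,2.2,2.2,2.2,2.2,2.2]}}

```text
time: 7.22
ee_pos: [0.5231, 0.2832, 0.1982]
tcp_rot: [179.7, -0.1, 104.3]
force: [-0.7, -0.4, -1.9]
opening: 0.0231
grasp_force: 20.2
```

Run:
```python
from h import *
st=r.state(); print(st["time"],st["ee_pos"],st["force"],st["opening"],st["grasp_force"])
a=save("side","s4.png"); print(lm("key_a_bow","side"),lm("key_b","side"))
go([.43,-.11,.08],134.4,20)
```

```text
7.2167 [0.52310518 0.2831547  0.19824265] [-0.68901248 -0.36997619 -1.90430551] 0.0230726654419707 20.243431627750397
[(0.86, [0.5336, 0.2514, 0.0847]), (0.67, [0.6303, 0.2749, 0.0753]), (0.31, [0.5875, 0.0194, 0.002])] [(0.86, [0.6286, 0.2751, 0.0006]), (0.84, [0.528, 0.2523, 0.0047]), (0.67, [0.525, 0.2859, 0.1506]), (0.65, [0.4283, 0.3061, -0.0031])]
twist/row rad -0.0263
[[-1.79, -0.93, 0.57], [-1.76, -0.97, 0.57], [-1.74, -1.02, 0.57], [-1.71, -1.06, 0.57], [-1.68, -1.11, 0.57], [-1.65, -1.15, 0.57], [-1.62, -1.2, 0.57], [-1.59, -1.24, 0.57], [-1.56, -1.28, 0.57], [-1.52, -1.32, 0.57], [-1.49, -1.36, 0.57], [-1.45, -1.4, 0.57], [-1.41, -1.43, 0.57], [-1.37, -1.47, 0.57], [-1.33, -1.51, 0.57], [-1.29, -1.54, 0.57], [-1.25, -1.58, 0.57], [-1.21, -1.61, 0.57], [-1.17, -1.64, 0.57], [-1.13, -1.67, 0.57]]
```

>>> {"fn": "jog_arm", "kwargs": {"linear": [[-1.8,-0.9,0],[-1.8,-1,0],[-1.7,-1,0],[-1.7,-1.1,0],[-1.7,-1.1,0],[-1.6,-1.2,0],[-1.6,-1.2,0],[-1.6,-1.2,0]], "twist": [-0.026,-0.026,-0.026,-0.026,-0.026,-0.026,-0.026,-0.026], "gripper": [2.2,2.2,2.2,2.2,2.2,2.2,2.2,2.2]}}

```text
time: 8.03
ee_pos: [0.4834, 0.1248, 0.1934]
tcp_rot: [-179.8, -0.0, 116.3]
force: [0.3, 0.2, -1.1]
opening: 0.0231
grasp_force: 20.2
```

>>> {"fn": "jog_arm", "kwargs": {"linear": [[-1.6,-1.3,0],[-1.5,-1.3,0],[-1.5,-1.4,0],[-1.5,-1.4,0],[-1.4,-1.4,1],[-1.4,-1.5,1],[-1.3,-1.5,1],[-1.3,-1.5,1]], "twist": [-0.026,-0.026,-0.026,-0.026,-0.026,-0.026,-0.026,-0.026], "gripper": [2.2,2.2,2.2,2.2,2.2,2.2,2.2,2.2]}}

```text
time: 8.7
ee_pos: [0.4466, -0.0322, 0.1532]
tcp_rot: [-179.9, -0.1, 128.2]
force: [0.4, -0.2, -2.1]
opening: 0.0231
grasp_force: 20.2
```

>>> {"fn": "jog_arm", "kwargs": {"linear": [[-1.3,-1.6,1.5],[-1.2,-1.6,1.5],[-1.2,-1.6,1.5],[-1.1,-1.7,1.5],[0,0,1.5],[0,0,1],[0,0,0.5],[0,0,0]], "twist": [-0.026,-0.026,-0.026,-0.026,0,0,0,0], "gripper": [2.2,2.2,2.2,2.2,2.2,2.2,2.2,2.2]}}

```text
time: 9.37
ee_pos: [0.4278, -0.1097, 0.0633]
tcp_rot: [-179.9, -0.2, 134.0]
force: [-0.8, -0.7, -1.1]
opening: 0.0231
grasp_force: 20.2
```

Run:
```python
from h import *
st=r.state(); print(st["time"],st["ee_pos"],st["tcp_rot"],st["force"],st["opening"],st["grasp_force"])
a=save("side","s5.png"); print(lm("key_a_bow","side"),lm("key_b","side"),lm("hinge","side"))
import math
# arc rows: tip-bow length 76, from 0 to 74 deg
p=None
for d in range(0,76,5):
    q=(76*math.sin(math.radians(d)),76*math.cos(math.radians(d)))
    if p: print(d,[round((q[0]-p[0])/10,2),0,round((p[1]-q[1])/10,2)])
    p=q
```

```text
9.3667 [ 0.4277918  -0.10966595  0.06325912] [-179.88336443   -0.20488886  134.04843838] [-0.790106  -0.6562272 -1.0824177] 0.023077854470930085 20.2197128534317
[(0.93, [0.6286, 0.2758, 0.0723]), (0.54, [0.5359, 0.2513, 0.0841]), (0.43, [0.6705, 0.0334, 0.0034])] [(0.79, [0.43, 0.3066, -0.0]), (0.68, [0.5318, 0.2535, 0.0066]), (0.57, [0.4292, -0.1063, 0.0143]), (0.57, [0.6323, 0.276, 0.0024])] [(0.6, [0.4512, 0.0156, 0.0008])]
5 [0.66, 0, 0.03]
10 [0.66, 0, 0.09]
15 [0.65, 0, 0.14]
20 [0.63, 0, 0.2]
25 [0.61, 0, 0.25]
30 [0.59, 0, 0.31]
35 [0.56, 0, 0.36]
40 [0.53, 0, 0.4]
45 [0.49, 0, 0.45]
50 [0.45, 0, 0.49]
55 [0.4, 0, 0.53]
60 [0.36, 0, 0.56]
65 [0.31, 0, 0.59]
70 [0.25, 0, 0.61]
75 [0.2, 0, 0.63]
```

>>> {"fn": "jog_arm", "kwargs": {"linear": [[0,0,0.6],[0,0,0.5],[0,0,0.3],[0,0,0.1],[0,0,0]], "twist": [-0.006,0,0,0,0], "gripper": [2.2,2.2,2.2,2.2,2.2]}}

```text
time: 9.98
ee_pos: [0.4293, -0.11, 0.0498]
tcp_rot: [-180.0, -0.0, 134.4]
force: [0.1, 1.0, -0.2]
opening: 0.0236
grasp_force: 20.2
```

>>> {"fn": "jog_arm", "kwargs": {"linear": [[0.4,0,0.1],[0.6,0,0.05],[0.6,0,0.1],[0.6,0,0.15]], "twist": [0,0,0,0], "gripper": [2.2,2.2,2.2,2.2]}}

```text
time: 10.32
ee_pos: [0.4147, -0.0943, 0.047]
tcp_rot: [179.9, 0.1, 134.4]
force: [0.1, -0.3, 9.6]
opening: 0.0233
grasp_force: 21.9
```

Run:
```python
from h import *
st=r.state(); print(st["time"],st["ee_pos"],st["tcp_rot"],st["force"],st["opening"],st["grasp_force"])
a=save("side","s6.png"); print(lm("key_a_bow","side"),lm("key_b","side"))
p=np.array(st["ee_pos"]); u=pix("side",p).astype(int); print(u)
c=a[u[1]-60:u[1]+40,u[0]-70:u[0]+60]; cv2.imwrite("pics/c6.png",cv2.resize(c,(650,500),interpolation=cv2.INTER_CUBIC)[:,:,::-1])
```

```text
10.3167 [ 0.4147196  -0.09425651  0.04702355] [1.79938984e+02 1.15908805e-01 1.34396507e+02] [ 0.06014776 -0.28997689  9.63245235] 0.023269085103982363 21.946458220481873
[(0.9, [0.5332, 0.2517, 0.0825]), (0.57, [0.6293, 0.2759, 0.0712]), (0.35, [0.5324, 0.2482, 0.0431])] [(0.74, [0.6277, 0.2755, 0.0004]), (0.73, [0.4314, 0.3063, -0.0002]), (0.7, [0.5352, 0.2491, 0.0837]), (0.61, [0.5284, 0.2506, 0.0075])]
[385 229]
```

View pics/c6.png

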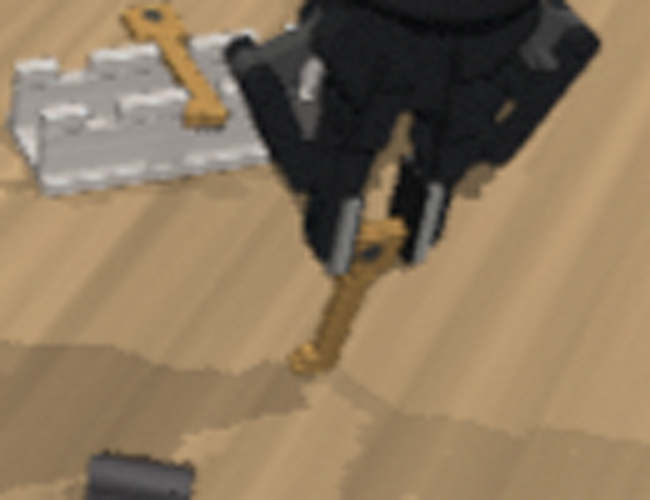

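Run:
```python
from h import *
for w in((.4293,-.11,0),(.4147,-.0943,0),(.4147,-.0943,.074)): print(w,pix("side",w))
print(ray("side",(376.5,241.5),.004))
```

```text
(0.4293, -0.11, 0) [377.47266155 240.19943417]
(0.4147, -0.0943, 0) [381.44852805 247.43638767]
(0.4147, -0.0943, 0.074) [387.77468576 218.77505453]
[ 0.42839788 -0.10090466  0.004     ]
```

The tip stayed put at crop (310,360) while the bow leaned over, so the key is pivoting. I'll continue the arc.

>>> {"fn": "jog_arm", "kwargs": {"linear": [[0.6,0,0.2],[0.6,0,0.25],[0.6,0,0.3],[0.55,0,0.35],[0.55,0,0.4],[0.5,0,0.45]], "twist": [0,0,0,0,0,0], "gripper": [2.2,2.2,2.2,2.2,2.2,2.2]}}

```text
time: 10.97
ee_pos: [0.3896, -0.0691, 0.0272]
tcp_rot: [179.9, -0.0, 134.4]
force: [-4.1, 2.0, 10.5]
opening: 0.0235
grasp_force: 26.0
```

>>> {"fn": "jog_arm", "kwargs": {"linear": [[0.45,0,0.5],[0.4,0,0.55],[0.35,0,0.55],[0.3,0,0.6],[0.2,0,0.5],[0,0,0]], "twist": [0,0,0,0,0,0], "gripper": [2.2,2.2,2.2,2.2,2.2,2.2]}}

```text
time: 11.47
ee_pos: [0.3768, -0.0568, -0.0007]
tcp_rot: [-180.0, -0.1, 134.4]
force: [-1.7, 2.6, 4.3]
opening: 0.0234
grasp_force: 27.8
```

Run:
```python
from h import *
st=r.state(); print(st["time"],st["ee_pos"],st["tcp_rot"],st["force"],st["opening"],st["grasp_force"])
a=save("side","s7.png"); print(lm("key_a_bow","side"),lm("key_b","side"))
p=np.array(st["ee_pos"]); u=pix("side",p).astype(int); print(u)
c=a[u[1]-60:u[1]+40,u[0]-70:u[0]+60]; cv2.imwrite("pics/c7.png",cv2.resize(c,(650,500),interpolation=cv2.INTER_CUBIC)[:,:,::-1])
```

```text
11.4667 [ 0.37677195 -0.05682945 -0.00074332] [-1.79978817e+02 -1.24798115e-01  1.34449975e+02] [-1.65573187  2.61577115  4.29878572] 0.02337794058586725 27.837882041931152
[(0.93, [0.6291, 0.2776, 0.0722]), (0.61, [0.5339, 0.2529, 0.0819])] [(0.82, [0.6284, 0.2763, -0.0002]), (0.71, [0.4309, 0.3067, 0.0011]), (0.65, [0.532, 0.2538, 0.0029]), (0.6, [0.4267, -0.1054, 0.0021])]
[393 266]
```

View pics/c7.png

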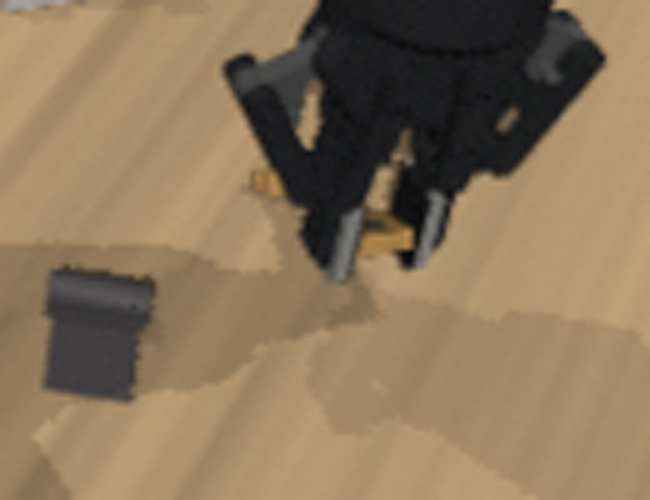

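>>> {"fn": "jog_arm", "kwargs": {"linear": [[0.1,0,0.3],[0.1,0,0.3],[0,0,0],[0,0,0]], "twist": [0,0,0,0], "gripper": [2.2,2.2,2.2,2.2]}}

```text
time: 11.95
ee_pos: [0.3771, -0.0564, -0.0062]
tcp_rot: [180.0, -0.0, 134.4]
force: [-2.4, 3.2, 3.0]
opening: 0.023
grasp_force: 27.9
```

>>> {"fn": "jog_arm", "kwargs": {"linear": [[0,0,-1],[0,0,-2],[0,0,-2],[0,0,-2],[0,0,0]], "twist": [0,0,0,0,0], "gripper": [2.2,2.2,2.2,2.2,2.2]}}

```text
time: 12.37
ee_pos: [0.3796, -0.0571, 0.0667]
tcp_rot: [179.8, 0.3, 134.4]
force: [0.4, -0.8, 0.1]
opening: 0.0231
grasp_force: 27.4
```

Run:
```python
from h import *
st=r.state(); print(st["time"],st["ee_pos"],st["tcp_rot"],st["force"],st["opening"],st["grasp_force"])
a=save("side","s8.png"); print(lm("key_a_bow","side"),lm("key_b","side",6))
t=cv2.imread("pics/t0.png")[205:290,315:400]; hsv=cv2.cvtColor(t,cv2.COLOR_BGR2HSV)
m=((hsv[:,:,1]<60)&(hsv[:,:,2]>110)).astype(np.uint8)
n,l,s,c=cv2.connectedComponentsWithStats(cv2.morphologyEx(m,cv2.MORPH_CLOSE,np.ones((7,7))))
k=1+np.argmax(s[1:,4]); R=cv2.minAreaRect(cv2.findNonZero((l==k).astype(np.uint8))); print(R,m.sum())
q=cv2.boxPoints(R)+[315,205]; W=np.array([ray("top",u,.03)[:2] for u in q]); print(W.round(4),W.mean(0))
for n in("top","side"):
  for f in(lambda:nets.masks_of("rack",n),):
    x=f(); print(n,[(round(y["confidence"],2),y["region"].sum()) for y in x][:2])
```

```text
12.3667 [ 0.37956929 -0.05713832  0.06671204] [179.83428605   0.25891466 134.38738047] [ 0.40629926 -0.80991051  0.09722706] 0.023146882805460768 27.447364926338196
[(0.86, [0.629, 0.2757, 0.0758]), (0.71, [0.5323, 0.2482, 0.0808])] [(0.82, [0.5305, 0.2501, 0.0055]), (0.74, [0.408, -0.0885, 0.0931]), (0.59, [0.6308, 0.276, 0.0]), (0.56, [0.4326, 0.3095, 0.0013]), (0.55, [0.433, -0.1063, 0.0754]), (0.25, [0.4411, 0.0026, 0.0052])]
((42.299827575683594, 42.18983459472656), (61.856964111328125, 23.67868423461914), 44.02898025512695) 1258
[[ 0.5679 -0.1414]
 [ 0.6118 -0.1835]
 [ 0.5047 -0.2936]
 [ 0.4621 -0.2513]] [ 0.53663812 -0.21748284]
top [(0.69, np.int64(1199)), (0.56, np.int64(39))]
side [(0.69, np.int64(1476)), (0.65, np.int64(348))]
```

Run:
```python
from h import *
go([.5458,-.157,.07],134.8,8)
```

```text
twist/row rad -0.0009
[[-2.38, 0.63, -0.09], [-2.38, 0.63, -0.09], [-2.38, 0.63, -0.09], [-2.38, 0.63, -0.09], [-2.38, 0.62, -0.09], [-2.38, 0.62, -0.09], [-2.38, 0.62, -0.09], [-2.38, 0.62, -0.09]]
```

>>> {"fn": "jog_arm", "kwargs": {"linear": [[-1,0.6,-0.2],[-2.4,0.6,-0.2],[-2.6,0.6,0],[-2.6,0.6,0],[-2.6,0.6,0],[-2.6,0.6,0],[-2.6,0.7,0],[-2.6,0.7,0]], "twist": [-0.007,0,0,0,0,0,0,0], "gripper": [2.2,2.2,2.2,2.2,2.2,2.2,2.2,2.2]}}

```text
time: 13.28
ee_pos: [0.5468, -0.1568, 0.0662]
tcp_rot: [-179.9, -0.1, 134.8]
force: [-0.4, -0.6, -1.3]
opening: 0.0233
grasp_force: 27.4
```

>>> {"fn": "jog_arm", "kwargs": {"linear": [[0,0,0],[0,0,0]], "twist": [0,0], "gripper": [2.2,2.2]}}

```text
time: 13.45
ee_pos: [0.5465, -0.1566, 0.0659]
tcp_rot: [-179.9, -0.1, 134.8]
force: [0.0, 0.3, -0.2]
opening: 0.0235
grasp_force: 27.4
```

Run:
```python
from h import *
st=r.state(); print(st["time"],st["ee_pos"],st["tcp_rot"],st["force"],st["opening"],st["grasp_force"])
for n in("side","top"):
  a=save(n,n+"9.png"); print(n,lm("key_a_bow",n),lm("key_b",n,8),lm("notch_l",n),lm("rack",n),lm("laid_key",n))
  p=np.array(st["ee_pos"]); u=pix(n,[.54,-.2,.04]).astype(int); print(u)
  c=a[u[1]-45:u[1]+45,u[0]-45:u[0]+45]; c=cv2.resize(c,(400,400),interpolation=cv2.INTER_CUBIC)
  if n=="side": A=c
cv2.imwrite("pics/c9.png",np.hstack([A,c])[:,:,::-1])
```

```text
13.45 [ 0.54652715 -0.15656742  0.06591502] [-1.79937159e+02 -1.17838156e-01  1.34763822e+02] [ 0.04170638  0.33828983 -0.19058829] 0.023482243500663604 27.406177818775177
side [(0.88, [0.6294, 0.2774, 0.0761]), (0.56, [0.533, 0.2486, 0.0841])] [(0.91, [0.4287, 0.3076, 0.0009]), (0.83, [0.6292, 0.2764, 0.0017]), (0.67, [0.5302, 0.2527, 0.003]), (0.55, [0.598, -0.2024, 0.0737])] [(0.71, [0.5027, -0.2535, 0.0316]), (0.65, [0.5705, -0.1817, 0.0297])] [(0.71, [0.5345, -0.2158, -0.0026])] [(0.62, [0.5353, -0.2199, 0.0315])]
[348 185]
top [(0.59, [0.5273, 0.2484, 0.0843]), (0.48, [0.6308, 0.2765, 0.0784])] [(0.61, [0.6331, 0.2739, -0.0013]), (0.52, [0.4322, 0.3008, -0.0024])] [] [] [(0.6, [0.7682, 0.0199, 0.0])]
[350 245]
```

View pics/c9.png

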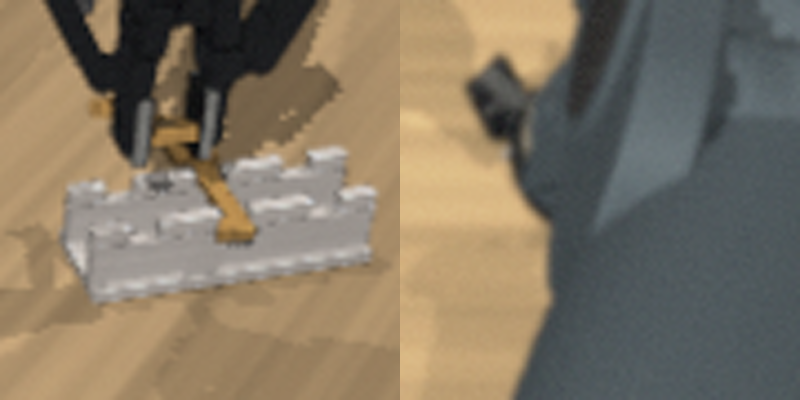

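The left crop shows the held key's bow in the fingers at (175,130), with its tip past the far rail at (100,105). The laid key is undisturbed, from (165,155) to (238,235). The notch fit is about ±3 mm, so I'll fit the rack model to the clean first images.

```bash
cat > fit.py <<'E'
from h import *
from scipy.optimize import minimize
S=4
def boxes():
    B=[(-.028,.028,-.075,.075,0,.004)]
    for x in(-.018,.018):
        B.append((x-.004,x+.004,-.075,.075,0,.03))
        for a,b in((-.075,-.056),(-.04,-.008),(.008,.04),(.056,.075)): B.append((x-.004,x+.004,a,b,.03,.04))
    return B
def C(b): return np.array([(x,y,z) for x in b[:2] for y in b[2:4] for z in b[4:]])
def render(n,p,o,sz,bx=boxes()):
    K,E=P(n); c,s=np.cos(p[2]),np.sin(p[2]); m=np.zeros((sz[0]*S,sz[1]*S),np.uint8)
    for b in bx:
        X=C(b); W=np.c_[c*X[:,0]-s*X[:,1]+p[0],s*X[:,0]+c*X[:,1]+p[1],X[:,2]]
        q=(E[:3,:3]@W.T).T+E[:3,3]; q=(K@(q*[1,-1,-1]).T).T; q=q[:,:2]/q[:,2:]
        q=((q-o+.5)*S-.5)*16
        cv2.fillConvexPoly(m,cv2.convexHull(np.round(q).astype(np.int32)),255,cv2.LINE_8,4)
    return cv2.resize(m,(sz[1],sz[0]),interpolation=cv2.INTER_AREA)/255.
if __name__=="__main__":
    for n,f in(("side","s0"),("top","t0")):
        im=cv2.imread(f"pics/{f}.png"); u=pix(n,[.538,-.218,.02]).astype(int); o=u-50
        t=im[o[1]:o[1]+100,o[0]:o[0]+100]; h=cv2.cvtColor(t,cv2.COLOR_BGR2HSV)
        m=((h[:,:,1]<60)&(h[:,:,2]>110)).astype(np.uint8)
        nn,l,s,_=cv2.connectedComponentsWithStats(cv2.morphologyEx(m,cv2.MORPH_CLOSE,np.ones((5,5)))); m=(l==1+np.argmax(s[1:,4]))*1.
        m=cv2.morphologyEx(m,cv2.MORPH_CLOSE,np.ones((3,3)))
        cost=lambda p:np.abs(render(n,p,o,(100,100))-m).sum()
        best=min((minimize(cost,[.537+dx,-.218+dy,np.radians(-45)],method="Nelder-Mead",options=dict(initial_simplex=np.array([[.537+dx,-.218+dy,-.78],[.541+dx,-.218+dy,-.78],[.537+dx,-.214+dy,-.78],[.537+dx,-.218+dy,-.73]]))) for dx in(-.003,.003) for dy in(-.003,.003)),key=lambda q:q.fun)
        print(n,best.x[:2].round(4),np.degrees(best.x[2]).round(2),best.fun,m.sum())
E
python3 fit.py
```

```text
side [ 0.5378 -0.2179] -44.0 142.7843137254902 1681.0
top [ 0.5397 -0.2198] -44.26 153.5607843137255 1314.0
```

>>> {"fn": "jog_arm", "kwargs": {"linear": [[0,-0.2,1],[0,0,1],[0,0,0.8],[0,0,0]], "twist": [-0.015,0,0,0], "gripper": [2.2,2.2,2.2,2.2]}}

```text
time: 14.38
ee_pos: [0.5434, -0.1572, 0.0372]
tcp_rot: [-179.9, -0.2, 135.7]
force: [-0.5, 0.1, -1.4]
opening: 0.023
grasp_force: 27.4
```

>>> {"fn": "jog_arm", "kwargs": {"linear": [[0,0,0.3],[0,0,0.3],[0,0,0]], "twist": [0,0,0], "gripper": [2.2,2.2,2.2]}}

```text
time: 14.63
ee_pos: [0.5449, -0.1575, 0.0332]
tcp_rot: [-180.0, -0.0, 135.7]
force: [-0.2, 0.7, 0.1]
opening: 0.023
grasp_force: 27.4
```

>>> {"fn": "jog_arm", "kwargs": {"linear": [[0,0,0.3],[0,0,0.2],[0,0,0]], "twist": [0,0,0], "gripper": [2.2,2.2,2.2]}}

```text
time: 14.88
ee_pos: [0.5449, -0.1575, 0.0284]
tcp_rot: [-180.0, -0.0, 135.7]
force: [-0.1, 0.9, 0.0]
opening: 0.0234
grasp_force: 27.4
```

>>> {"fn": "jog_arm", "kwargs": {"linear": [[0,0,0.3],[0,0,0.3],[0,0,0]], "twist": [0,0,0], "gripper": [2.2,2.2,2.2]}}

```text
time: 15.13
ee_pos: [0.5447, -0.1574, 0.0221]
tcp_rot: [-180.0, -0.0, 135.7]
force: [-0.2, 1.1, -0.4]
opening: 0.0235
grasp_force: 27.4
```

>>> {"fn": "jog_arm", "kwargs": {"linear": [[0,0,0.3],[0,0,0.2],[0,0,0]], "twist": [0,0,0], "gripper": [2.2,2.2,2.2]}}

```text
time: 15.38
ee_pos: [0.5453, -0.1576, 0.0177]
tcp_rot: [180.0, 0.0, 135.7]
force: [-0.2, 0.3, 2.6]
opening: 0.0232
grasp_force: 27.8
```

Run:
```python
from h import *
st=r.state(); print(st["time"],st["ee_pos"],st["force"],st["ft_torque"],st["opening"],st["grasp_force"])
cams.get_image("side"); print(lm("key_b","side",8),lm("laid_key","side"))
```

```text
15.3833 [ 0.54532045 -0.15761773  0.01769195] [-0.21000082  0.30599807  2.56824117] [-0.07601994 -0.12970276  0.01181929] 0.023222619113076153 27.806689739227295
[(0.97, [0.6312, 0.2756, 0.0026]), (0.9, [0.5311, 0.2543, 0.0059]), (0.66, [0.43, 0.308, -0.0017]), (0.41, [0.5311, 0.2498, 0.0423]), (0.4, [0.5987, -0.207, 0.0258])] [(0.64, [0.5389, -0.2176, 0.0281]), (0.36, [0.5357, 0.2504, 0.0828])]
```

Contact came at notch-floor height, so the key is in the notch. I'll press it level.

>>> {"fn": "jog_arm", "kwargs": {"linear": [[0,0,0.3],[0,0,0.3],[0,0,0.2],[0,0,0]], "twist": [0,0,0,0], "gripper": [2.2,2.2,2.2,2.2]}}

```text
time: 15.87
ee_pos: [0.5448, -0.1574, 0.0092]
tcp_rot: [-180.0, -0.0, 135.7]
force: [-1.4, 0.2, 3.6]
opening: 0.0228
grasp_force: 27.9
```

>>> {"fn": "jog_arm", "kwargs": {"linear": [[0,0,0.15],[0,0,0.1],[0,0,0]], "twist": [0,0,0], "gripper": [2.2,2.2,2.2]}}

```text
time: 16.12
ee_pos: [0.5448, -0.1574, 0.007]
tcp_rot: [-180.0, -0.0, 135.7]
force: [-0.8, 0.8, 3.9]
opening: 0.0232
grasp_force: 27.9
```

>>> {"fn": "jog_arm", "kwargs": {"linear": [[0,0,0.1],[0,0,0]], "twist": [0,0], "gripper": [2.2,2.2]}}

```text
time: 16.28
ee_pos: [0.5449, -0.1575, 0.0061]
tcp_rot: [-180.0, -0.0, 135.7]
force: [-0.8, 1.2, 3.8]
opening: 0.0233
grasp_force: 27.9
```

>>> {"fn": "jog_arm", "kwargs": {"linear": [[0,0,0.1],[0,0,0]], "twist": [0,0], "gripper": [2.2,2.2]}}

```text
time: 16.45
ee_pos: [0.5449, -0.1575, 0.0051]
tcp_rot: [-180.0, -0.0, 135.7]
force: [-1.1, 1.8, 4.6]
opening: 0.0235
grasp_force: 27.9
```

Run:
```python
from h import *
st=r.state(); print(st["time"],st["ee_pos"],st["force"],st["ft_torque"],st["opening"],st["grasp_force"])
a=save("side","s10.png"); print(lm("key_b","side",8),lm("laid_key","side"))
```

```text
16.45 [ 0.54492348 -0.15752673  0.00505421] [-1.05647859  1.82851264  4.61276348] [ 0.1445241   0.10050023 -0.00027763] 0.023467404419097414 27.936097383499146
[(0.9, [0.6313, 0.2783, 0.002]), (0.81, [0.5285, 0.2538, 0.0049]), (0.72, [0.4293, 0.3062, -0.0025]), (0.59, [0.6008, -0.208, 0.0273])] [(0.43, [0.5393, -0.2169, 0.0274])]
```

>>> {"fn": "jog_arm", "kwargs": {"linear": [[0,0,0.1],[0,0,0],[0,0,0],[0,0,0],[0,0,0]], "twist": [0,0,0,0,0], "gripper": [2.2,2.2,2.6,3.2,3.2]}}

```text
time: 17.02
ee_pos: [0.545, -0.1577, 0.0039]
tcp_rot: [-180.0, -0.0, 135.7]
force: [-0.1, -0.7, -0.5]
opening: 0.032
grasp_force: 0.0
```

>>> {"fn": "jog_arm", "kwargs": {"linear": [[0,0,-0.5],[0,0,-1],[0,0,-1.5],[0,0,-2.5],[0,0,-3],[0,0,-3],[0,0,-2],[0,0,0]], "twist": [0,0,0,0,0,0,0,0], "gripper": [3.2,3.2,3.2,3.2,3.2,3.5,4,5]}}

```text
time: 17.68
ee_pos: [0.5475, -0.1583, 0.1448]
tcp_rot: [179.8, 0.4, 135.7]
force: [0.1, 0.4, -0.1]
opening: 0.0494
grasp_force: 0.0
```

Run:
```python
from h import *
st=r.state(); print(st["time"],st["ee_pos"],st["tcp_rot"],st["force"],st["opening"],st["grasp_force"])
a=save("side","s11.png"); b=save("top","t11.png")
for n in("side","top"): print(n,lm("key_b",n,8),lm("laid_key",n),lm("key_a_bow",n),lm("key_a_mid",n))
u=pix("side",[.54,-.2,.04]).astype(int)
c=a[u[1]-45:u[1]+45,u[0]-60:u[0]+60]; cv2.imwrite("pics/c11.png",cv2.resize(c,(800,600),interpolation=cv2.INTER_CUBIC)[:,:,::-1])
go([.531,.249,.16],104.4,22,[st["ee_pos"][0],st["ee_pos"][1],.13,135.7])
```

```text
17.6833 [ 0.54748169 -0.15828948  0.14484046] [179.78608794   0.39651976 135.66235337] [ 0.06423329  0.35860871 -0.09223692] 0.0494289602587434 0.0
side [(0.92, [0.4317, 0.3065, -0.0016]), (0.68, [0.6281, 0.2764, 0.0053]), (0.55, [0.5296, 0.2519, 0.0045]), (0.51, [0.6002, -0.2096, 0.0329])] [(0.73, [0.5391, -0.2186, 0.0308]), (0.52, [0.5489, -0.1565, 0.0327]), (0.39, [0.5474, 0.186, 0.0072])] [(0.87, [0.534, 0.2491, 0.0816]), (0.79, [0.6295, 0.274, 0.0752]), (0.23, [0.5483, 0.1859, 0.0081])] [(0.84, [0.6342, 0.2758, 0.031]), (0.67, [0.5318, 0.2528, 0.0409])]
top [(0.66, [0.5334, 0.2493, 0.0051]), (0.64, [0.4333, 0.3021, 0.0011]), (0.6, [0.6291, 0.2764, 0.0013])] [] [(0.68, [0.6286, 0.2767, 0.0788]), (0.5, [0.5325, 0.2332, -0.0039]), (0.42, [0.5267, 0.2491, 0.0809])] [(0.66, [0.5319, 0.2503, 0.0439]), (0.4, [0.6296, 0.2721, 0.0337])]
twist/row rad 0.0248
[[1.35, 1.27, -0.14], [1.38, 1.24, -0.14], [1.41, 1.2, -0.14], [1.44, 1.17, -0.14], [1.47, 1.13, -0.14], [1.49, 1.1, -0.14], [1.52, 1.06, -0.14], [1.55, 1.02, -0.14], [1.57, 0.98, -0.14], [1.6, 0.94, -0.14], [1.62, 0.9, -0.14], [1.64, 0.86, -0.14], [1.66, 0.82, -0.14], [1.68, 0.78, -0.14], [1.7, 0.74, -0.14], [1.72, 0.7, -0.14], [1.73, 0.65, -0.14], [1.75, 0.61, -0.14], [1.76, 0.57, -0.14], [1.78, 0.52, -0.14], [1.79, 0.48, -0.14], [1.8, 0.43, -0.14]]
```

View pics/c11.png

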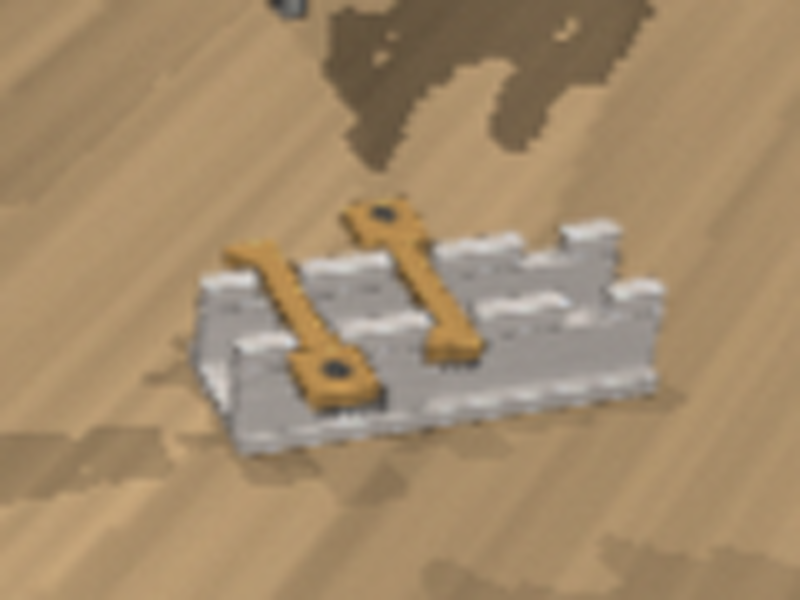

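Key 1 lies flat in its notches, bow at crop (340,375) and tip at (250,250), head to tail with the middle key. On to the second key.

>>> {"fn": "jog_arm", "kwargs": {"linear": [[1.4,1.3,-0.8],[1.4,1.2,-0.8],[1.4,1.2,-0.8],[1.4,1.2,-0.8],[1.5,1.1,0],[1.5,1.1,0],[1.5,1.1,0],[1.5,1,0]], "twist": [0.025,0.025,0.025,0.025,0.025,0.025,0.025,0.025], "gripper": [5,5,5,5,5,5,5,5]}}

```text
time: 18.85
ee_pos: [0.539, -0.0085, 0.171]
tcp_rot: [-180.0, -0.0, 124.1]
force: [-0.0, 0.3, 0.7]
opening: 0.0498
grasp_force: 0.0
```

>>> {"fn": "jog_arm", "kwargs": {"linear": [[1.6,1,0],[1.6,0.9,0],[1.6,0.9,0],[1.6,0.9,0],[1.7,0.8,0],[1.7,0.8,0],[1.7,0.7,0],[1.7,0.7,0]], "twist": [0.025,0.025,0.025,0.025,0.025,0.025,0.025,0.025], "gripper": [5,5,5,5,5,5,5,5]}}

```text
time: 19.52
ee_pos: [0.533, 0.1396, 0.171]
tcp_rot: [-180.0, -0.0, 112.7]
force: [-0.1, -0.1, -0.2]
opening: 0.0501
grasp_force: 0.0
```

>>> {"fn": "jog_arm", "kwargs": {"linear": [[1.7,0.7,0],[1.8,0.6,0],[1.8,0.6,0],[1.8,0.5,0],[1.8,0.5,0],[1.8,0.4,0],[0,0,0]], "twist": [0.025,0.025,0.025,0.025,0.025,0.025,0], "gripper": [5,5,5,5,5,5,5]}}

```text
time: 20.1
ee_pos: [0.5291, 0.2535, 0.1707]
tcp_rot: [-180.0, -0.1, 104.2]
force: [0.5, -0.4, 0.3]
opening: 0.0501
grasp_force: 0.0
```

Run:
```python
from h import *
st=r.state(); print(st["time"],st["ee_pos"],st["tcp_rot"])
cams.get_image("side"); print(lm("key_a_bow","side"),lm("key_b","side",6))
go([.5305,.249,.054],104.3,1)
```

```text
20.1 [0.52906362 0.25346812 0.17068551] [-1.79986279e+02 -5.27617640e-02  1.04198380e+02]
[(0.9, [0.5328, 0.2514, 0.0822]), (0.82, [0.6286, 0.2774, 0.0726])] [(0.84, [0.5285, 0.25, 0.0057]), (0.8, [0.6298, 0.2762, 0.0014]), (0.66, [0.5989, -0.2125, 0.0298]), (0.56, [0.4295, 0.3063, -0.0015])]
twist/row rad -0.0016
[[-0.18, 0.1, 11.69]]
```

>>> {"fn": "jog_arm", "kwargs": {"linear": [[-0.2,0.1,1],[0,0,2],[0,0,2],[0,0,2],[0,0,2],[0,0,1.5],[0,0,1.2],[0,0,0]], "twist": [0,0,0,0,0,0,0,0], "gripper": [5,5,5,5,5,5,5,5]}}

```text
time: 20.92
ee_pos: [0.5291, 0.2471, 0.0512]
tcp_rot: [-179.7, 0.1, 104.1]
force: [0.3, 0.1, -0.1]
opening: 0.0495
grasp_force: 0.0
```

>>> {"fn": "jog_arm", "kwargs": {"linear": [[0,0,0],[0,0,0],[0,0,0],[0,0,0],[0,0,0],[0,0,0]], "twist": [0,0,0,0,0,0], "gripper": [3,2.2,2.2,2.2,2.2,2.2], "squeeze": 20}}

```text
time: 21.42
ee_pos: [0.5312, 0.2493, 0.0549]
tcp_rot: [179.9, -0.0, 104.2]
force: [-0.1, -0.5, 3.3]
opening: 0.0235
grasp_force: 20.9
```

>>> {"fn": "jog_arm", "kwargs": {"linear": [[0,0,-1],[0,0,-2],[0,0,-2.5],[0,0,-2.5],[0,0,-2.5],[0,0,-2.5],[0,0,-1],[0,0,0]], "twist": [0,0,0,0,0,0,0,0], "gripper": [2.2,2.2,2.2,2.2,2.2,2.2,2.2,2.2]}}

```text
time: 22.08
ee_pos: [0.5319, 0.2497, 0.1971]
tcp_rot: [179.7, -0.1, 104.2]
force: [0.4, 0.0, -1.5]
opening: 0.0232
grasp_force: 20.6
```

Run:
```python
from h import *
st=r.state(); print(st["time"],st["ee_pos"],st["force"],st["opening"],st["grasp_force"])
a=save("side","s12.png"); print(lm("key_a_bow","side"),lm("key_b","side"),lm("short_a","side"))
go([.43,-.11,.08],135.7,20)
```

```text
22.0833 [0.53194873 0.24966579 0.19711904] [ 0.407997    0.03097567 -1.50896765] 0.023222198150910756 20.57661920785904
[(0.94, [0.5355, 0.252, 0.2259]), (0.66, [0.5978, -0.209, 0.0328]), (0.56, [0.6319, 0.2741, 0.077])] [(0.98, [0.6298, 0.2749, -0.0016]), (0.84, [0.4329, 0.3088, -0.0022]), (0.79, [0.5292, 0.2498, 0.1501]), (0.47, [0.6046, -0.2073, 0.0358])] [(0.79, [0.5486, 0.1865, 0.0072]), (0.54, [0.5351, 0.2189, 0.0076])]
twist/row rad -0.0275
[[-1.62, -0.92, 0.56], [-1.59, -0.97, 0.56], [-1.56, -1.01, 0.56], [-1.54, -1.05, 0.56], [-1.51, -1.1, 0.56], [-1.47, -1.14, 0.56], [-1.44, -1.18, 0.56], [-1.41, -1.22, 0.56], [-1.38, -1.25, 0.56], [-1.34, -1.29, 0.56], [-1.3, -1.33, 0.56], [-1.27, -1.36, 0.56], [-1.23, -1.4, 0.56], [-1.19, -1.43, 0.56], [-1.15, -1.46, 0.56], [-1.11, -1.49, 0.56], [-1.07, -1.52, 0.56], [-1.03, -1.55, 0.56], [-0.98, -1.58, 0.56], [-0.94, -1.61, 0.56]]
```

>>> {"fn": "jog_arm", "kwargs": {"linear": [[-1.6,-0.9,0],[-1.6,-1,0],[-1.6,-1,0],[-1.5,-1.1,0],[-1.5,-1.1,0],[-1.5,-1.1,0],[-1.4,-1.2,0],[-1.4,-1.2,0]], "twist": [-0.0275,-0.0275,-0.0275,-0.0275,-0.0275,-0.0275,-0.0275,-0.0275], "gripper": [2.2,2.2,2.2,2.2,2.2,2.2,2.2,2.2]}}

```text
time: 22.95
ee_pos: [0.4892, 0.1049, 0.1926]
tcp_rot: [-179.9, -0.0, 116.8]
force: [0.6, -1.0, -1.3]
opening: 0.0231
grasp_force: 20.6
```

>>> {"fn": "jog_arm", "kwargs": {"linear": [[-1.4,-1.3,0],[-1.3,-1.3,0],[-1.3,-1.3,0],[-1.3,-1.4,0],[-1.2,-1.4,1],[-1.2,-1.4,1],[-1.2,-1.5,1],[-1.1,-1.5,1]], "twist": [-0.0275,-0.0275,-0.0275,-0.0275,-0.0275,-0.0275,-0.0275,-0.0275], "gripper": [2.2,2.2,2.2,2.2,2.2,2.2,2.2,2.2]}}

```text
time: 23.62
ee_pos: [0.4486, -0.039, 0.1524]
tcp_rot: [-179.9, -0.1, 129.4]
force: [0.3, 0.2, -1.1]
opening: 0.0234
grasp_force: 20.6
```

>>> {"fn": "jog_arm", "kwargs": {"linear": [[-1.1,-1.5,1.5],[-1,-1.5,1.5],[-1,-1.6,1.5],[-0.9,-1.6,1.5],[0,0,1.5],[0,0,1],[0,0,0.3],[0,0,0]], "twist": [-0.0275,-0.0275,-0.0275,-0.0275,0,0,0,0], "gripper": [2.2,2.2,2.2,2.2,2.2,2.2,2.2,2.2]}}

```text
time: 24.28
ee_pos: [0.4288, -0.109, 0.0647]
tcp_rot: [-179.9, -0.2, 135.7]
force: [0.2, -0.1, -1.3]
opening: 0.0233
grasp_force: 20.5
```

Run:
```python
from h import *
st=r.state(); print(st["time"],st["ee_pos"],st["tcp_rot"],st["force"],st["opening"],st["grasp_force"])
a=save("side","s13.png"); print(lm("key_b","side",6))
print(r.state()["ee_pos"])
```

```text
24.2833 [ 0.4287577  -0.10903913  0.06473456] [-1.79907640e+02 -1.71973054e-01  1.35654240e+02] [ 0.22487218 -0.10569333 -1.29971123] 0.023347117139891276 20.545644164085388
[(0.85, [0.424, -0.1045, 0.0133]), (0.72, [0.6324, 0.278, 0.0024]), (0.71, [0.5999, -0.2081, 0.0314]), (0.58, [0.4297, 0.3047, 0.0003])]
[ 0.43002868 -0.10916359  0.06611887]
```

>>> {"fn": "jog_arm", "kwargs": {"linear": [[0,0,0.7],[0,0,0.6],[0,0,0.3],[0,0,0.15],[0,0,0]], "twist": [0,0,0,0,0], "gripper": [2.2,2.2,2.2,2.2,2.2]}}

```text
time: 24.8
ee_pos: [0.4306, -0.1095, 0.0489]
tcp_rot: [180.0, 0.0, 135.7]
force: [-0.8, 0.3, 1.9]
opening: 0.0233
grasp_force: 20.9
```

>>> {"fn": "jog_arm", "kwargs": {"linear": [[0.4,0,0.1],[0.6,0,0.05],[0.6,0,0.1],[0.6,0,0.15]], "twist": [0,0,0,0], "gripper": [2.2,2.2,2.2,2.2]}}

```text
time: 25.13
ee_pos: [0.4156, -0.0943, 0.0457]
tcp_rot: [179.9, 0.2, 135.7]
force: [-0.9, -1.3, 9.7]
opening: 0.023
grasp_force: 22.8
```

Run:
```python
from h import *
st=r.state(); print(st["time"],st["ee_pos"],st["force"],st["grasp_force"])
a=save("side","s14.png"); print(lm("key_b","side",6),pix("side",[.43,-.1092,0]))
# gold tip pixels near expected tip
h=cv2.cvtColor(a,cv2.COLOR_RGB2HSV); u=pix("side",[.43,-.1092,.01]).astype(int)
m=(h[:,:,1]>140)&(h[:,:,2]>70); ys,xs=np.nonzero(m[u[1]-30:u[1]+20,u[0]-25:u[0]+35]); k=ys>=ys.max()-3; print(len(ys),xs[k].mean()+u[0]-25,ys.max()+u[1]-30)
```

```text
25.1333 [ 0.41564911 -0.09428619  0.04570231] [-0.86514673 -1.31438199  9.72398397] 22.795093953609467
[(0.92, [0.4309, 0.3075, -0.0015]), (0.78, [0.427, -0.1086, 0.0006]), (0.71, [0.6288, 0.2765, 0.0011]), (0.51, [0.6026, -0.2101, 0.0348])] [376.99736943 240.29958727]
166 376.44 242
```

The tip is staying put again, so I'll continue the arc.

>>> {"fn": "jog_arm", "kwargs": {"linear": [[0.6,0,0.2],[0.6,0,0.25],[0.6,0,0.3],[0.55,0,0.35],[0.55,0,0.4],[0.5,0,0.45]], "twist": [0,0,0,0,0,0], "gripper": [2.2,2.2,2.2,2.2,2.2,2.2]}}

```text
time: 25.73
ee_pos: [0.3898, -0.0698, 0.0256]
tcp_rot: [180.0, 0.0, 135.7]
force: [-3.4, 1.9, 8.5]
opening: 0.023
grasp_force: 26.1
```

>>> {"fn": "jog_arm", "kwargs": {"linear": [[0.45,0,0.5],[0.4,0,0.55],[0.35,0,0.55],[0.3,0,0.6],[0.2,0,0.4],[0,0,0]], "twist": [0,0,0,0,0,0], "gripper": [2.2,2.2,2.2,2.2,2.2,2.2]}}

```text
time: 26.23
ee_pos: [0.3766, -0.0576, -0.0013]
tcp_rot: [-180.0, -0.1, 135.7]
force: [-2.5, 2.0, 4.4]
opening: 0.0231
grasp_force: 27.5
```

>>> {"fn": "jog_arm", "kwargs": {"linear": [[0.1,0,0.3],[0.1,0,0.2],[0,0,0],[0,0,0]], "twist": [0,0,0,0], "gripper": [2.2,2.2,2.2,2.2]}}

```text
time: 26.57
ee_pos: [0.3765, -0.0569, -0.0057]
tcp_rot: [180.0, -0.0, 135.7]
force: [-2.4, 1.6, 2.9]
opening: 0.0233
grasp_force: 27.4
```

Run:
```python
from h import *
st=r.state(); print(st["time"],st["ee_pos"],st["force"],st["grasp_force"])
a=save("side","s15.png"); print(lm("key_b","side",6))
```

```text
26.5667 [ 0.37654212 -0.05688301 -0.00567002] [-2.41748263  1.55391621  2.87924266] 27.435324490070343
[(0.81, [0.43, 0.308, -0.002]), (0.61, [0.6009, -0.2111, 0.0335]), (0.61, [0.629, 0.2761, 0.0028]), (0.44, [0.4276, -0.1085, 0.0022])]
```

>>> {"fn": "jog_arm", "kwargs": {"linear": [[0,0,-1],[0,0,-2],[0,0,-2],[0,0,-2.2],[0,0,0]], "twist": [0,0,0,0,0], "gripper": [2.2,2.2,2.2,2.2,2.2]}}

```text
time: 27.08
ee_pos: [0.3793, -0.0576, 0.0694]
tcp_rot: [179.8, 0.3, 135.7]
force: [1.9, -0.1, -0.7]
opening: 0.0234
grasp_force: 27.0
```

Run:
```python
from h import *
cams.get_image("side"); print(lm("key_b","side",6)); st=r.state(); print(st["time"],st["ee_pos"],st["grasp_force"])
go([.4781,-.2264,.066],135.7,8)
```

```text
[(0.87, [0.6315, 0.275, 0.0048]), (0.73, [0.6009, -0.2089, 0.0316]), (0.63, [0.4306, 0.3074, -0.0016]), (0.48, [0.4306, -0.1069, 0.0777])]
27.1833 [ 0.37764174 -0.05728239  0.06675464] 27.016634345054626
twist/row rad -0.0001
[[-2.38, -0.63, 0.01], [-2.38, -0.63, 0.01], [-2.38, -0.63, 0.01], [-2.38, -0.63, 0.01], [-2.38, -0.64, 0.01], [-2.38, -0.64, 0.01], [-2.38, -0.64, 0.01], [-2.38, -0.64, 0.01]]
```

>>> {"fn": "jog_arm", "kwargs": {"linear": [[-1,-0.6,0],[-2.4,-0.6,0],[-2.6,-0.6,0],[-2.6,-0.6,0],[-2.6,-0.6,0],[-2.6,-0.7,0],[-2.6,-0.7,0],[-2.6,-0.7,0]], "twist": [0,0,0,0,0,0,0,0], "gripper": [2.2,2.2,2.2,2.2,2.2,2.2,2.2,2.2]}}

```text
time: 27.85
ee_pos: [0.4767, -0.2273, 0.0646]
tcp_rot: [-180.0, -0.1, 135.7]
force: [1.2, -0.0, -0.2]
opening: 0.023
grasp_force: 27.0
```

>>> {"fn": "jog_arm", "kwargs": {"linear": [[0,0,0],[0,0,0],[0,0,0]], "twist": [0,0,0], "gripper": [2.2,2.2,2.2]}}

```text
time: 28.1
ee_pos: [0.4756, -0.2256, 0.0649]
tcp_rot: [-180.0, -0.2, 135.6]
force: [-0.6, 0.4, -1.8]
opening: 0.0232
grasp_force: 27.0
```

Run:
```python
from h import *
cams.get_image("side"); print(lm("key_b","side",6)); st=r.state(); print(st["time"],st["ee_pos"],st["tcp_rot"],st["grasp_force"])
go([.4781,-.2264,.038],135.7,1)
```

```text
[(0.98, [0.6311, 0.2754, 0.0002]), (0.92, [0.431, 0.305, -0.0006]), (0.7, [0.5372, 0.2142, 0.0078]), (0.57, [0.5994, -0.2075, 0.0343]), (0.47, [0.5252, -0.2729, 0.0704])]
28.2 [ 0.47582292 -0.22519428  0.06559653] [-1.79978023e+02 -9.39753523e-02  1.35696816e+02] 26.98354572057724
twist/row rad -0.0001
[[-0.25, 0.07, 2.76]]
```

>>> {"fn": "jog_arm", "kwargs": {"linear": [[-0.25,0.1,1],[0,0,1],[0,0,0.8],[0,0,0],[0,0,0]], "twist": [0,0,0,0,0], "gripper": [2.2,2.2,2.2,2.2,2.2]}}

```text
time: 28.62
ee_pos: [0.4786, -0.2267, 0.0373]
tcp_rot: [-180.0, -0.1, 135.7]
force: [0.8, -0.7, -0.1]
opening: 0.0232
grasp_force: 27.0
```

>>> {"fn": "jog_arm", "kwargs": {"linear": [[0,0,0.3],[0,0,0.3],[0,0,0]], "twist": [0,0,0], "gripper": [2.2,2.2,2.2]}}

```text
time: 28.87
ee_pos: [0.4792, -0.2272, 0.0318]
tcp_rot: [-180.0, -0.0, 135.7]
force: [-0.3, 0.5, -0.7]
opening: 0.0234
grasp_force: 27.0
```

>>> {"fn": "jog_arm", "kwargs": {"linear": [[0,0,0.3],[0,0,0.2],[0,0,0]], "twist": [0,0,0], "gripper": [2.2,2.2,2.2]}}

```text
time: 29.12
ee_pos: [0.4791, -0.2272, 0.0268]
tcp_rot: [-180.0, -0.0, 135.7]
force: [-0.1, 0.7, -0.8]
opening: 0.0236
grasp_force: 27.0
```

>>> {"fn": "jog_arm", "kwargs": {"linear": [[0.1,0,0.3],[0,0,0.3],[0,0,0]], "twist": [0,0,0], "gripper": [2.2,2.2,2.2]}}

```text
time: 29.37
ee_pos: [0.4784, -0.2264, 0.0207]
tcp_rot: [-180.0, -0.0, 135.7]
force: [0.5, 0.2, 0.3]
opening: 0.0231
grasp_force: 27.1
```

>>> {"fn": "jog_arm", "kwargs": {"linear": [[0,0,0.3],[0,0,0.2],[0,0,0]], "twist": [0,0,0], "gripper": [2.2,2.2,2.2]}}

```text
time: 29.62
ee_pos: [0.4788, -0.2267, 0.0162]
tcp_rot: [180.0, 0.0, 135.7]
force: [0.2, 0.2, 3.1]
opening: 0.0235
grasp_force: 27.4
```

>>> {"fn": "jog_arm", "kwargs": {"linear": [[0,0,0.3],[0,0,0.2],[0,0,0]], "twist": [0,0,0], "gripper": [2.2,2.2,2.2]}}

```text
time: 29.87
ee_pos: [0.4785, -0.2265, 0.011]
tcp_rot: [180.0, -0.0, 135.7]
force: [-0.4, 0.6, 4.7]
opening: 0.0233
grasp_force: 27.4
```

Run:
```python
from h import *
cams.get_image("side"); print(lm("key_b","side",6)); st=r.state(); print(st["time"],st["ee_pos"],st["force"],st["grasp_force"])
```

```text
[(0.84, [0.4282, 0.307, 0.0014]), (0.7, [0.6296, 0.277, 0.0033]), (0.65, [0.6001, -0.2093, 0.0337]), (0.58, [0.587, 0.0173, 0.0016]), (0.37, [0.5311, -0.2792, 0.028]), (0.3, [0.547, 0.1847, 0.008])]
29.9667 [ 0.47860986 -0.22651244  0.01124514] [-0.76988177  0.59968682  2.71309887] 27.379090189933777
```

Same behaviour as the first key. I'll finish pressing it level, release and retreat.

>>> {"fn": "jog_arm", "kwargs": {"linear": [[0,0,0.3],[0,0,0.2],[0,0,0.2],[0,0,0]], "twist": [0,0,0,0], "gripper": [2.2,2.2,2.2,2.2]}}

```text
time: 30.3
ee_pos: [0.4782, -0.2263, 0.0038]
tcp_rot: [-180.0, -0.1, 135.7]
force: [-1.7, 1.8, 3.2]
opening: 0.0233
grasp_force: 27.5
```

>>> {"fn": "jog_arm", "kwargs": {"linear": [[0,0,0],[0,0,0],[0,0,0],[0,0,0],[0,0,0]], "twist": [0,0,0,0,0], "gripper": [2.2,2.6,3.2,3.2,3.2]}}

```text
time: 30.72
ee_pos: [0.4786, -0.2266, 0.0041]
tcp_rot: [-180.0, 0.0, 135.7]
force: [-0.1, -0.3, 1.2]
opening: 0.0323
grasp_force: 0.0
```

>>> {"fn": "jog_arm", "kwargs": {"linear": [[0,0,-0.5],[0,0,-1],[0,0,-1.5],[0,0,-2.5],[0,0,-3],[0,0,-3],[0,0,-2],[0,0,0]], "twist": [0,0,0,0,0,0,0,0], "gripper": [3.2,3.2,3.2,3.2,3.2,3.5,4,5]}}

```text
time: 31.38
ee_pos: [0.4808, -0.2276, 0.1446]
tcp_rot: [179.9, 0.4, 135.7]
force: [0.2, 0.2, -0.2]
opening: 0.0496
grasp_force: 0.0
```

Run:
```python
from h import *
st=r.state(); print(st["time"],st["ee_pos"],st["force"],st["opening"])
a=save("side","s16.png"); 
for t in("key_b","key_b_bow","key_b_mid","laid_key","notch_l"): print(t,[x for x in lm(t,"side",9) if x[1][1]<0])
# gold-pixel silhouettes per key: ends
h=cv2.cvtColor(a,cv2.COLOR_RGB2HSV); u=pix("side",[.54,-.2,.04]).astype(int); o=u-[60,45]
m=((h[:,:,1]>140)&(h[:,:,2]>110))[o[1]:o[1]+90,o[0]:o[0]+120].astype(np.uint8)
n,l,s,c=cv2.connectedComponentsWithStats(m)
for k in range(1,n):
  if s[k,4]>30:
    q=cv2.boxPoints(cv2.minAreaRect(cv2.findNonZero((l==k).astype(np.uint8))))+o
    q=q[np.argsort(q[:,1])]; e=[ray("side",q[:2].mean(0),.034),ray("side",q[2:].mean(0),.034)]; print(s[k,4],[x.round(4)[:2] for x in e],np.linalg.norm(e[0]-e[1]))
```

```text
31.3833 [ 0.4808196  -0.22762332  0.14462744] [ 0.23893333  0.22682081 -0.15901691] 0.04955667536499968
key_b [(0.54, [0.6022, -0.211, 0.0325]), (0.48, [0.5332, -0.2782, 0.0338])]
key_b_bow []
key_b_mid [(0.71, [0.5767, -0.1916, 0.035])]
laid_key [(0.49, [0.5424, -0.2211, 0.0297])]
notch_l [(0.82, [0.5036, -0.2516, 0.0296]), (0.76, [0.5697, -0.1806, 0.0336])]
114 [array([ 0.5806, -0.2588]), array([ 0.5137, -0.193 ])] 0.09388228322035465
113 [array([ 0.5373, -0.2836]), array([ 0.4682, -0.2179])] 0.09526444972040207
121 [array([ 0.605 , -0.2123]), array([ 0.5348, -0.1497])] 0.0940780349320418
```

```bash
python3 -c "
from plant import r
print(r.finish_job())"
```

```text
the job is handed in; nothing more can be done
None
```

Both long keys are laid in the rack's outer notches, bows opposite the middle key's, and the job is handed in; it returned no verdict, but the last camera measurements put both keys in place.

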